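# Take up the brake of a rotary stage through its adjuster slot

### The job

The brake of the rotary stage has worn slack. Take the adjuster blade (the flat handle with the flat blade) from the driver rack, reach through the slot in the adjuster housing and advance the star wheel tooth by tooth the way the arrow on the lid points, until the brake shoe bears on the turntable rim and the wheel resists a push of about 7 N; stop there, as forcing it past about 15 N overloads the brake, and land on the wheel and the lid gently (under 40 N). Then put the blade back in the rack, standing fully home in its free hole, and leave the shoe, the other tools, the dish and the slide box alone.

Things in the scene. Friction and masses are not known exactly. Their poses are not given: they have to be found in the camera images.
- blade_handle (a point): Centre of the adjuster blade's handle (half-way up it). The tool stands upright in the driver rack: a black rectangular handle 18 mm (tool x) by 26 mm (tool y) by 56 mm tall, and below it a flat steel blade 3.2 mm thick (x), 7 mm wide (y) and 36 mm long. Handle underside 28 mm, blade tip 64 mm below this point. About 90 g.
- blade_tip (a point): Middle of the adjuster blade's tip, the lowest point of the tool.
- adjuster_blade: The same tool; origin at the blade's tip, z up along the tool (towards the handle), x across the blade's thickness (3.2 mm), y across its width (7 mm).
- rotary_stage: Rotary stage, grey base and black table, with a shoe brake, bolted down. Origin on the turntable's axis at the underside of its 170 x 235 x 10 mm base plate, z up. On its +y side stands the adjuster housing, 68 mm (x) by 50 mm (y), its aluminium lid 4 mm thick, lid top 74 mm above the origin. The star wheel is inside, under the slot in the lid.
- access_slot (a point): Centre of the access slot's mouth, at the lid's top: 20 mm long (stage x) by 12 mm wide (stage y), axes as the stage. Tooth tops pass 8 mm below it, tooth roots 15.5 mm below; a blade tip 12 to 14 mm below it stands well between two teeth. An arrow engraved beside it points to the stage's +x: tooth tops pushed that way tighten the brake, 1.6 mm of shoe travel a tooth.
- star_wheel_hub (a point): Centre of the star wheel, 30 mm below the slot's mouth; axes as the stage, the wheel turns about y. Steel, 10 straight teeth 12 mm wide (y), 3 mm thick at the tip and 6.5 mm at the root, tip circle 44 mm, root circle 29 mm, so 12 to 14 mm from tooth to tooth. It stays where it is left, in any position: where its teeth stand is not told, so feel or look for a gap.
- push_rod (a point): Push rod between wheel and shoe, at the housing's face, axes as the stage. While the shoe is clear of the rim (1 to 4 teeth to go at the start) the wheel turns with 2 to 3 N at the teeth; once the shoe bears it stiffens quickly, 1 to 3 N for each mm the hand moves on (steady, not the knock of first touch; 7 N is firm, over 15 N overloads the brake), and springs back a little when let go, still bearing.
- turntable: Black round table of the stage, 150 mm across and 20 mm thick; origin on its axis, at its underside. The brake shoe presses on its rim.
- brake_shoe: Brake shoe between turntable and housing: steel back 50 mm wide with a curved brown lining. Origin at the middle of the lining's face (the face that meets the rim); moves along the stage's y, towards -y as the star wheel tightens. Not to be pushed directly.
- driver_rack: Aluminium driver rack, bolted down: block 50 mm (x) by 160 mm (y) by 48 mm tall, origin at the centre of its underside, three holes in a row along y, each 8 mm (x) by 12 mm (y) and 40 mm deep. A tool fully home stands with its handle's underside on the rack's top (blade tip 12 mm above the rack's underside), blade thickness along the rack's x.
- driver_rack_hole0 (a point): Mouth of the rack's first hole, 50 mm to the rack's -y side of its middle.
- driver_rack_hole1 (a point): Mouth of the rack's middle hole.
- driver_rack_hole2 (a point): Mouth of the rack's third hole, 50 mm to the +y side. Which tool stands in which hole varies.
- hex_driver: Driver with a straight round black handle 24 mm across, 60 mm tall, standing in the rack. Origin at its tip. Leave alone.
- screwdriver: Driver with a tapered round black handle 24 mm across, 50 mm tall, standing in the rack. Origin at its tip. Leave alone.
- petri_dish: Clear round dish, 92 mm across, 16 mm tall, on the breadboard. Origin at the centre of its underside. Leave alone.
- slide_box: Blue flat box 82 x 36 x 18 mm on the breadboard. Origin at the centre of its underside. Leave alone.
Not all that is in view belongs to the job. Leave any brown or red look-alike of the adjuster_blade alone.

How it is judged:
On the way, in this order (a step that is already met when the one before it is completed fails the run):
1. the adjuster blade's tip is through the access slot, among the wheel's teeth (z of blade_tip in the frame of access_slot below -0.009 m and horizontal distance between blade_tip and access_slot below 0.013 m), for 0.1 s.
2. the brake shoe bears on the turntable rim with more than 5 N (contact force between brake_shoe and turntable above 5 N), for 0.2 s.
At the end, for the whole second after the job is handed in: The brake shoe bears on the turntable rim with more than 5 N; the adjuster blade stands released and still in a rack hole, upright within 0.08 rad, tip within 6 mm of the hole's axis and no more than 3 mm short of fully home (contact force between brake_shoe and turntable above 5 N and (horizontal distance between blade_tip and driver_rack_hole0 below 0.006 m or horizontal distance between blade_tip and driver_rack_hole1 below 0.006 m or horizontal distance between blade_tip and driver_rack_hole2 below 0.006 m) and z of blade_tip in the frame of driver_rack below 0.015 m and angle between adjuster_blade's own z axis and vertical below 0.08 rad and linear speed of adjuster_blade below 0.01 m/s); the robot touches nothing.
It fails at once if the blade or the gripper presses on the stage unit (lid, star wheel or any other part) with more than 40 N (contact force between any of adjuster_blade, the fingers and rotary_stage above 40 N).
It fails at once if the brake is overtightened: the shoe presses on the rim with more than 85 N (a push of over about 15 N at the teeth) (contact force between brake_shoe and turntable above 85 N).
It fails at once if the shoe is pushed directly instead of through the star wheel (contact force between any of the fingers, adjuster_blade and brake_shoe above 1 N).
It fails at once if another driver, the dish or the slide box is moved by more than 10 mm (drivers) or 20 mm (dish, box) (distance of any of hex_driver, screwdriver from where it was at the start of the episode above 0.01 m or distance of any of petri_dish, slide_box from where it was at the start of the episode above 0.02 m).
It also fails if it takes over 64 s, if anything falls off the work surface, if the arm or the gripper's body presses on something with over 40 N, if the wrist force passes 120 N, or if a joint passes its speed limit or range.

### The arm

A 6-joint arm with a two-finger parallel gripper is mounted at the origin on the work surface. World frame = base frame: x ahead of the robot, y to its left, z up, the work surface at z = 0. Lengths are in m, angles in rad, forces in N, time in s.
With the tool pointing down it reaches from about 0.3 to 0.875 m from the base axis. Payload 6.4 kg.
Tool frame: the origin (TCP) lies midway between the tips of the shut fingers; the grasp point (between the pads) lies ctrl.grip_depth behind it (ctrl.grip_depth is the distance from the TCP to the grasp point, in m); x points along the fingers, y is the direction in which the jaws open and shut, and the axes are right-handed (so a half turn about x gives the same grasp; the last joint's range is limited). The gripper opens to 85 mm and grips with 20 to 120 N. Pads are 22 mm wide; open, the fingers measure 114 mm over their backs; the gripper's body (76 mm by 85 mm) begins 54 mm behind the grasp point. The pads swing forward as they close: fully open they stand 13 mm farther back than shut.
Start: joints at [0.981, 0.181, 1.607, -0, 1.354, -0.206], TCP at [0.215, 0.533, 0.231] pointing down, gripper open.
Joint ranges: [-2.99, 2.99], [-0.89, 2.07], [0.3, 2.58], [-1.14, 4.28], [0, 2.63], [-3.12, 3.12]. Speed limits (rad/s): [2.57, 2.57, 3.01, 3.14, 3.14, 3.14].

### API

Orientations are given as a unit quaternion [w, x, y, z].
In Python, from bench import ctrl gives the robot as it stands.
- The arm moves only by the shell command python3 -m creep 'ROWS'. ROWS is text: rows parted by semicolons, each of 7 numbers parted by spaces: the opening, from 0 (shut) to 1 (fully open), then the shift along the tool's x, y, z in cm, then the turn, a rotation vector about the tool's x, y, z in rad. In form: claw x y z ax ay az; .... A call has 1 to 10 rows; each row shifts and turns the pose as measured when the row begins, along the tool's axes as they then stand; what a row does not reach is not made up. A row lasts 1/8 s, in which the tool goes at most 62.5 mm and 10.7 degrees, less where a joint would pass 70% of its speed; a pose out of reach is approached as far as the arm can. A call with a gripper value outside its range is refused whole. The fingers move at their own pace and stop on an object; the grip force is fixed at half the most. Time passes only in rows, so rows that do not move let the fingers close. It gives the time, the measured TCP pose, the force and the opening at its end, in the units of the state.
- ctrl.get_obs(): the state, without advancing time (a new reading comes with each control period).
- ctrl.camera(name): name is "scene" or "top" or "wrist"; returns (picture, depth): 400x640x3 uint8, blue, green, red; 400x640 float32, m along the optical axis (not along the pixel's ray), 0 where there is no reading.
- ctrl.calibration(name): a dict with "mtx" (3x3 intrinsics, pixels), "distortion" ([k1, k2, p1, p2, k3] as OpenCV has them; the pictures are not rectified), "R" (3x3) and "t" (3): a world point X has camera coordinates R X + t; the wrist camera has in their place "tool_from_camera" (4x4, takes a point from camera to tool coordinates, whose origin is the TCP and whose axes are the tool frame's). Camera axes: x right, y down, z forward; pixel columns grow to the right and rows downward; lengths in m; the calibration is good to about 2 mm. A picture is of the moment at which its call begins: read the wrist's pose just before it. calibration takes no time and is no camera call.
- ctrl.hand_in(): hands the job in, once; it reports no verdict.
Trained networks look in the newest picture that a camera, given by its name, has taken for a name from the list of things; names that differ only in an ending like _2 or _b are one class to them, and where a whole thing is asked for, a point or a joint stands for the part that bears it (a point fixed in the world has none). Each returns a list of dicts, best first, with "confidence" (0 to 1); they miss things now and then, are a little off and sometimes report something else, mostly with a low value. They report only what shows in the picture. A call takes as long as a camera call. They do not tell look-alikes from the thing itself.
- ctrl.find_in(query, camera): "rect" ([left, top, right, bottom] in pixels, round what is visible of it).
The state is a dict: "time_s": time; "q": joint angles; "dq": joint speeds; "joint_efforts": joint torques, N m; "eef_pos": TCP position; "eef_rot": TCP orientation; "wrist_force": force on the tool from outside, world axes, zero at the start; "torque": the same for the moment, N m; "opening": opening from 0.0 (shut) to 1.0 (fully open).
Only numpy, scipy, OpenCV 4.12 (cv2) and the standard library are available. Lean on these libraries where they do the work, as an engineer would, in place of code of your own. Each camera call takes 0.05 s, during which the arm holds its last target.

## Working session

There is one attempt and no reset: what is moved stays moved. The work goes in short steps, Python scripts to look and compute and a shell command to move; the robot and the scene stay as the last step left them, time stands still between calls to the robot, and variables do not carry over. Pictures are saved under pics/ and viewed, and the job is handed in when it is done.

```bash
mkdir -p pics; ls
cat > h.py <<'E'
import numpy as np,cv2
from bench import ctrl
from scipy.spatial.transform import Rotation as Ro
def rot(q): return Ro.from_quat([q[1],q[2],q[3],q[0]]).as_matrix()
def snap(n,fn=None):
    o=ctrl.get_obs(); im,d=ctrl.camera(n)
    if fn: cv2.imwrite('pics/'+fn,im)
    np.savez('last_'+n,im=im,d=d,p=o['eef_pos'],r=o['eef_rot'])
    return im,d
def world(n,u,v,z=None,dep=None):
    L=np.load('last_'+n+'.npz');c=ctrl.calibration(n)
    K=np.array(c['mtx']);D=np.array(c['distortion'])
    x,y=cv2.undistortPoints(np.array([[[u,v]]],float),K,D)[0,0]
    if n=='wrist':
        T=np.array(c['tool_from_camera']);R=rot(L['r']);A=R@T[:3,:3];o=R@T[:3,3]+L['p']
    else:
        A=np.array(c['R']).T;o=-A@np.array(c['t'])
    ray=A@np.array([x,y,1])
    if z is not None: s=(z-o[2])/ray[2]
    else: s=dep if dep else L['d'][int(round(v)),int(round(u))]
    return o+s*ray
def proj(n,X):
    L=np.load('last_'+n+'.npz');c=ctrl.calibration(n)
    K=np.array(c['mtx']);D=np.array(c['distortion'])
    if n=='wrist':
        T=np.array(c['tool_from_camera']);R=rot(L['r']);A=R@T[:3,:3];o=R@T[:3,3]+L['p']
    else:
        A=np.array(c['R']).T;o=-A@np.array(c['t'])
    return cv2.projectPoints((A.T@(np.array(X)-o)).reshape(1,1,3),np.zeros(3),np.zeros(3),K,D)[0].ravel()
E
python3 - <<'E'
from h import *
o=ctrl.get_obs();print({k:np.round(v,4) for k,v in o.items()},ctrl.grip_depth)
for n in ('scene','top','wrist'):
    snap(n,n+'1.png')
    for q in ['blade_handle','access_slot','driver_rack','rotary_stage','driver_rack_hole0','driver_rack_hole1','driver_rack_hole2','screwdriver','hex_driver','push_rod']:
        r=ctrl.find_in(q,n)
        print(n,q,[(np.round(a['rect']).astype(int).tolist(),round(a['confidence'],2)) for a in r[:3]])
print(ctrl.get_obs()['time_s'])
E
```

```text
pics
{'time_s': np.float64(0.0), 'q': array([ 0.9807,  0.1816,  1.608 , -0.    ,  1.3538, -0.2063]), 'dq': array([ 0.0001,  0.0003, -0.0001, -0.0009, -0.0011, -0.0004]), 'joint_efforts': array([-1.00000e-04, -4.44845e+01, -3.51356e+01, -0.00000e+00,
        8.50000e-03,  0.00000e+00]), 'eef_pos': array([0.215 , 0.5327, 0.2304]), 'eef_rot': array([ 0.6939,  0.1343,  0.6944, -0.1354]), 'wrist_force': array([ 0.0814,  0.7646, -0.4372]), 'torque': array([ 0.0013, -0.0201, -0.0195]), 'opening': np.float64(1.0014)} 0.0187
scene blade_handle [([455, 181, 470, 207], 0.8), ([487, 196, 509, 225], 0.75), ([439, 226, 451, 249], 0.61)]
scene access_slot [([256, 171, 357, 240], 0.61)]
scene driver_rack [([382, 216, 459, 270], 0.55)]
scene rotary_stage [([387, 219, 458, 269], 0.7), ([254, 167, 360, 240], 0.69)]
scene driver_rack_hole0 [([383, 218, 458, 270], 0.57), ([254, 166, 361, 239], 0.27)]
scene driver_rack_hole1 [([383, 218, 458, 270], 0.57), ([254, 166, 361, 239], 0.27)]
scene driver_rack_hole2 [([383, 218, 458, 270], 0.57), ([254, 166, 361, 239], 0.27)]
scene screwdriver [([420, 220, 429, 2
[... 300 characters left out ...]
 0.82)]
top rotary_stage []
top driver_rack_hole0 [([212, 202, 262, 221], 0.59), ([297, 176, 370, 230], 0.48)]
top driver_rack_hole1 [([212, 202, 262, 221], 0.59), ([297, 176, 370, 230], 0.48)]
top driver_rack_hole2 [([212, 202, 262, 221], 0.59), ([297, 176, 370, 230], 0.48)]
top screwdriver [([234, 205, 242, 215], 0.54)]
top hex_driver [([252, 136, 280, 166], 0.24)]
top push_rod [([298, 175, 372, 234], 0.96)]
wrist blade_handle [([206, 304, 233, 364], 0.6), ([63, 295, 116, 321], 0.56)]
wrist access_slot []
wrist driver_rack []
wrist rotary_stage []
wrist driver_rack_hole0 []
wrist driver_rack_hole1 []
wrist driver_rack_hole2 []
wrist screwdriver []
wrist hex_driver []
wrist push_rod []
1.65
```

Run:
```python
import cv2
t=cv2.imread('pics/top1.png');s=cv2.imread('pics/scene1.png')
cv2.imwrite('pics/topc.png',cv2.resize(t[120:300,170:410],None,fx=3.3,fy=3.3,interpolation=cv2.INTER_CUBIC))
cv2.imwrite('pics/scenec.png',cv2.resize(s[150:290,240:520],None,fx=2.8,fy=2.8,interpolation=cv2.INTER_CUBIC))
```

```text
(no output)
```

View pics/topc.png

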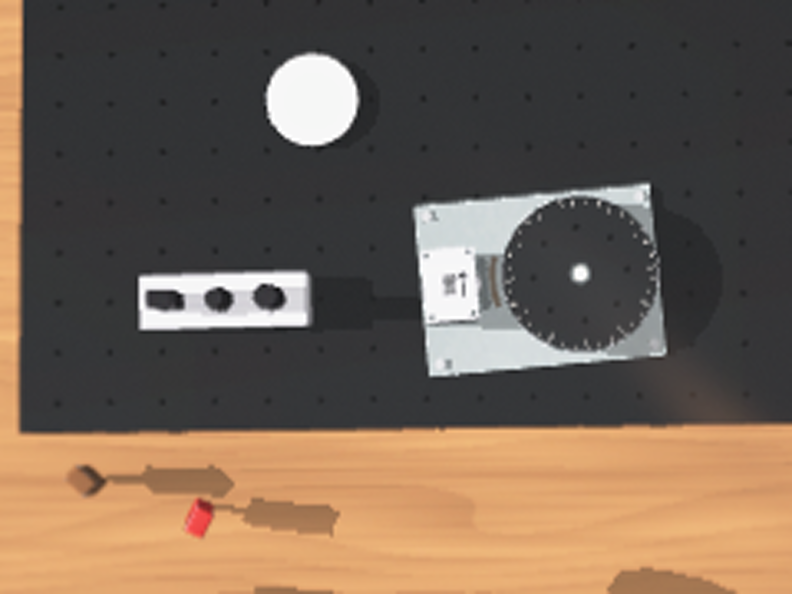

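View pics/scenec.png

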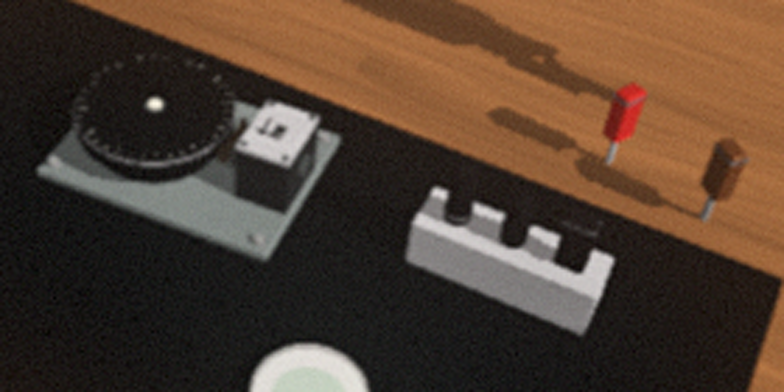

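View pics/wrist1.png

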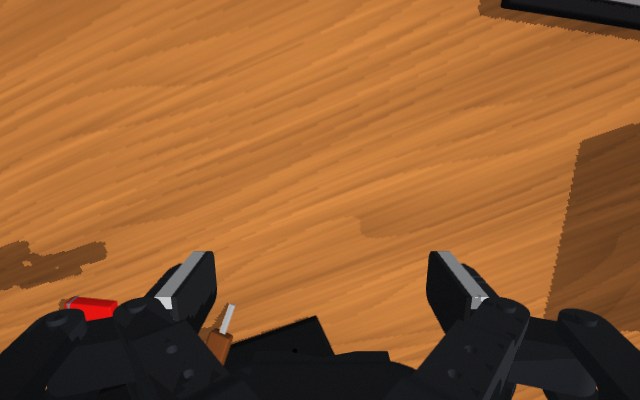

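The top crop shows three blade-like things: black in the rack's left hole (crop 165,299), brown (87,481) and red (199,518) standing on the wood. The black one is rectangular and stands in the rack, so it fits the description. The arrow on the lid points up in the crop.

Run:
```python
from h import *
def T(cx,cy): return 170+cx/3.3,120+cy/3.3
for nm,c,z in [('disc c',(580,273),None),('lid c',(452,285),None),('slot',(452,285),None),('rackL',(138,275),None),('handle',(165,299),None),('mid',(218,299),None),('right',(269,296),None),
  ('bp tl',(414,206),None),('bp tr',(649,184),None),('bp br',(664,354),None),('bp bl',(429,376),None),
  ('rk tl',(140,276),None),('rk tr',(308,272),None),('rk br',(310,326),None),('rk bl',(140,330),None),('breadb',(350,350),None),('wood',(400,500),None),('arrowtip',(461,272),None),('arrowbase',(461,298),None),('red',(199,518),None),('brown',(87,481),None)]:
    u,v=T(*c);print(nm,np.round((u,v),1),np.round(world('top',u,v),4))
```

```text
disc c [345.8 202.7] [ 0.5288 -0.0997  0.0723]
lid c [307.  206.4] [0.5191 0.0224 0.0744]
slot [307.  206.4] [0.5191 0.0224 0.0744]
rackL [211.8 203.3] [0.5375 0.3374 0.0114]
handle [220.  210.6] [0.5078 0.2882 0.1146]
mid [236.1 210.6] [0.5074 0.24   0.1076]
right [251.5 209.7] [0.5086 0.1901 0.1234]
bp tl [295.5 182.4] [0.602  0.0605 0.0147]
bp tr [366.7 175.8] [ 0.6209 -0.1744  0.0097]
bp br [371.2 227.3] [ 0.4512 -0.1846  0.0159]
bp bl [300.  233.9] [0.4329 0.0477 0.0135]
rk tl [212.4 203.6] [0.5331 0.3239 0.0614]
rk tr [263.3 202.4] [0.5381 0.1674 0.0089]
rk br [263.9 218.8] [0.4837 0.1642 0.0228]
rk bl [212.4 220. ] [0.4827 0.3362 0.0075]
breadb [276.1 226.1] [0.4597 0.1258 0.0125]
wood [291.2 271.5] [ 0.3103  0.0787 -0.0013]
arrowtip [309.7 202.4] [0.5309 0.0136 0.0812]
arrowbase [309.7 210.3] [0.506  0.0139 0.0861]
red [230.3 277. ] [0.3032 0.2623 0.087 ]
brown [196.4 265.8] [0.3393 0.3665 0.093 ]
```

Run:
```python
import cv2
t=cv2.imread('pics/top1.png')
cv2.imwrite('pics/topd.png',cv2.resize(t[195:230,205:270],None,fx=12,fy=12,interpolation=cv2.INTER_CUBIC))
cv2.imwrite('pics/tope.png',cv2.resize(t[180:235,290:345],None,fx=10,fy=10,interpolation=cv2.INTER_CUBIC))
```

```text
(no output)
```

View pics/topd.png

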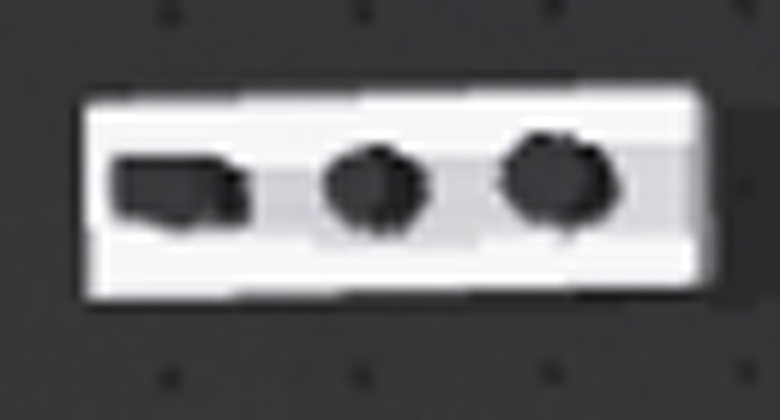

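View pics/tope.png

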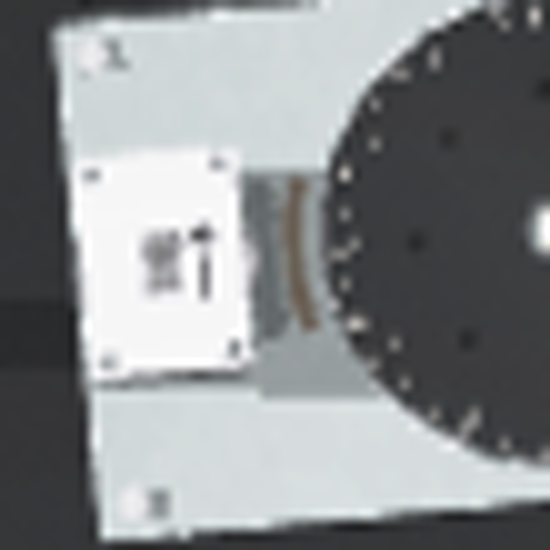

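```bash
cat >> h.py <<'E'
def goal(tgt,ydir,tool_tip=None):
    """shift (cm) in tool axes, rotvec to make x down and y along ydir; y sign nearest"""
    o=ctrl.get_obs();R=rot(o['eef_rot']);p=np.array(o['eef_pos'])
    y=np.array([ydir[0],ydir[1],0.]);y/=np.linalg.norm(y)
    if y@R[:,1]<0:y=-y
    x=np.array([0,0,-1.]);G=np.stack([x,y,np.cross(x,y)],1)
    print('t',round(float(o['time_s']),3),'pos',np.round(p,4),'y',np.round(R[:,1],3),'x',np.round(R[:,0],4),'F',np.round(o['wrist_force'],2),'op',round(float(o['opening']),3))
    print('shift cm',np.round(R.T@(np.array(tgt)-p)*100,2),'rv',np.round(Ro.from_matrix(R.T@G).as_rotvec(),4))
E
python3 - <<'E'
from h import *
goal([0.508,0.288,0.23],[1,0.024])
print(np.round(ctrl.calibration('wrist')['tool_from_camera'],3))
print(np.round(ctrl.calibration('wrist')['mtx'],0))
E
```

```text
t 1.65 pos [0.2153 0.5332 0.2313] y [ 0.374  0.927 -0.   ] x [-0. -0. -1.] F [ 0.26 -0.13 -0.19] op 1.0
shift cm [  0.13 -11.77  36.32] rv [1.163e+00 0.000e+00 1.000e-04]
[[-0.    -0.262  0.965 -0.142]
 [ 1.     0.     0.    -0.001]
 [-0.     0.965  0.262 -0.066]
 [ 0.     0.     0.     1.   ]]
[[354.   0. 321.]
 [  0. 354. 198.]
 [  0.   0.   1.]]
```

```bash
python3 -m creep '1 0 -1.68 5.2 0 0 0; 1 0 -1.68 5.2 0 0 0; 1 0 -1.68 5.2 0 0 0; 1 0 -1.68 5.2 0 0 0; 1 0 -1.68 5.2 0 0 0; 1 0 -1.68 5.2 0 0 0; 1 0 -1.68 5.2 0 0 0'; python3 -m creep '1 0 0 0 0.18 0 0; 1 0 0 0 0.18 0 0; 1 0 0 0 0.18 0 0; 1 0 0 0 0.18 0 0; 1 0 0 0 0.18 0 0; 1 0 0 0 0.18 0 0; 1 0 0 0 0.08 0 0'
python3 - <<'E'
from h import *
goal([0.508,0.288,0.23],[1,0.024])
snap('wrist','w2.png')
E
```

```text
time_s: 2.52
eef_pos: [0.5153, 0.2846, 0.2322]
eef_rot: [0.695, 0.133, 0.694, -0.131]
wrist_force: [0.1, -0.5, -0.7]
opening: 0.997
time_s: 3.4
eef_pos: [0.5194, 0.2799, 0.2317]
eef_rot: [0.498, 0.503, 0.498, -0.501]
wrist_force: [0.4, 0.2, 0.3]
opening: 0.998
t 3.4 pos [0.5194 0.2799 0.2317] y [ 1.    -0.009  0.002] x [ 0.0024  0.0021 -1.    ] F [0.43 0.2  0.35] op 0.998
shift cm [ 0.17 -1.15 -0.8 ] rv [-0.0333 -0.0021 -0.0024]
```

View pics/w2.png

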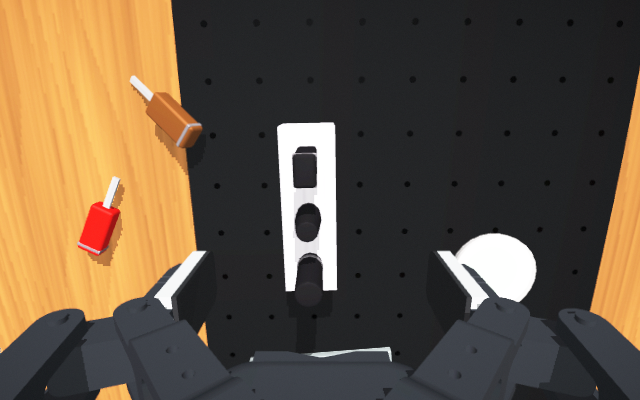

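The wrist view shows the rack from above: black rectangular handle at (305,168), screwdriver (308,222), hex driver (309,282). The brown (175,118) and red (99,227) look-alikes stand off on the wood.

Run:
```python
from h import *
im=cv2.imread('pics/w2.png')
cv2.imwrite('pics/w2c.png',cv2.resize(im[115:300,255:360],None,fx=5,fy=3.2,interpolation=cv2.INTER_CUBIC)[:600])
L=np.load('last_wrist.npz')
for v in (135,150,154,160,170,180,185,188): print(v,[np.round(world('wrist',u,v),4).tolist() for u in (290,305,)])
```

```text
135 [[0.4927, 0.3176, 0.0591], [0.5058, 0.3174, 0.058]]
150 [[0.4923, 0.3044, 0.0591], [0.507, 0.3084, 0.0911]]
154 [[0.4922, 0.3008, 0.059], [0.5079, 0.3084, 0.1135]]
160 [[0.492, 0.2954, 0.0586], [0.5079, 0.3041, 0.1147]]
170 [[0.4918, 0.2865, 0.0594], [0.5078, 0.2968, 0.1156]]
180 [[0.4914, 0.2772, 0.0588], [0.5076, 0.2891, 0.1146]]
185 [[0.4913, 0.2725, 0.0588], [0.5076, 0.2856, 0.116]]
188 [[0.4914, 0.2702, 0.0609], [0.5048, 0.2693, 0.0576]]
```

View pics/w2c.png

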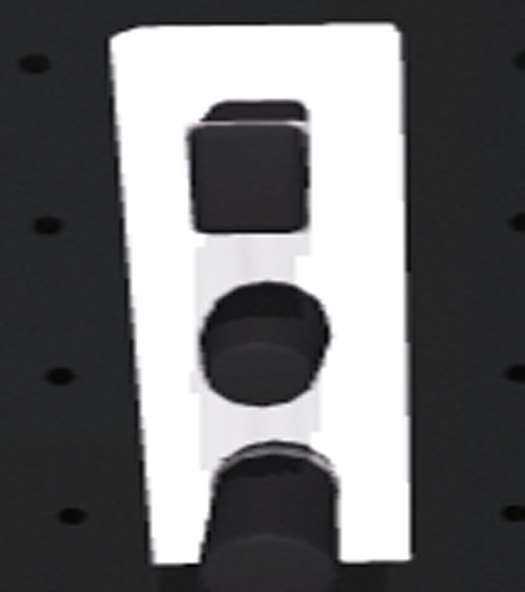

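Run:
```python
from h import *
for uv in [(292.6,153.5),(316.8,153.5),(293.5,187.3),(316.6,187.3)]: print(world('wrist',*uv,z=.1155).round(4))
# rack corners: top edges z .06
for c in [(110,35),(402,27),(152,563),(411,558)]:
    print('rk',world('wrist',255+c[0]/5,115+c[1]/3.2,z=.0595).round(4))
goal([0.508,0.297,0.23],[1,0.015])
```

```text
[0.499  0.3091 0.1155]
[0.5166 0.3089 0.1155]
[0.4989 0.2838 0.1155]
[0.5162 0.2836 0.1155]
rk [0.4817 0.3256 0.0595]
rk [0.5325 0.3272 0.0595]
rk [0.4833 0.1652 0.0595]
rk [0.5346 0.1664 0.0595]
t 3.45 pos [0.5194 0.2799 0.2317] y [ 1.    -0.012  0.002] x [ 0.0024  0.0021 -1.    ] F [ 0.5  -0.27 -0.21] op 1.001
shift cm [ 0.17 -1.16 -1.7 ] rv [-0.0267 -0.0021 -0.0024]
```

```bash
python3 -m creep '1 0.1 -1.16 -1.65 -0.024 -0.002 -0.002; 1 4 0 0 0 0 0; 1 4 0 0 0 0 0; 1 0 0 0 0 0 0';  python3 - <<'E'
from h import *
goal([0.5077,0.2964,0.071],[1,0.012])
snap('wrist','w3.png')
E
```

```text
time_s: 3.95
eef_pos: [0.5063, 0.3005, 0.15]
eef_rot: [0.506, 0.495, 0.506, -0.493]
wrist_force: [0.6, -0.1, 0.3]
opening: 1.002
t 3.95 pos [0.5063 0.3005 0.15  ] y [1.    0.023 0.002] x [ 0.0017  0.0017 -1.    ] F [ 0.64 -0.06  0.33] op 1.002
shift cm [7.9  0.12 0.42] rv [ 0.0112 -0.0017 -0.0017]
```

View pics/w3.png

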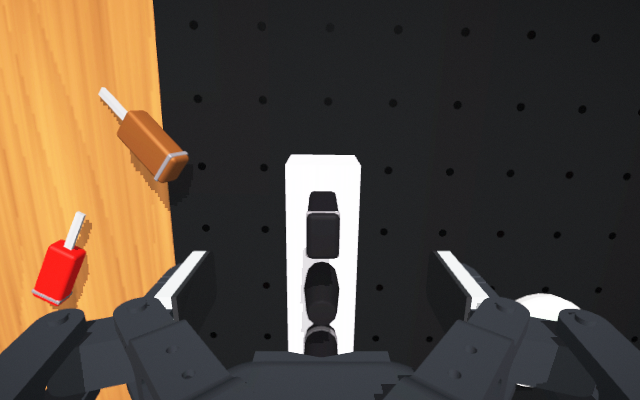

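```bash
python3 -m creep '1 3 0.12 0.42 0.011 0 0; 1 2.5 0 0 0 -0.0017 -0.0017; 1 2 0 0 0 0 0;1 0 0 0 0 0 0';  python3 - <<'E'
from h import *
for uv in [(306,213),(340,213),(306,256),(340,256)]: print(world('wrist',*uv,z=.1155).round(4))
goal([0.5077,0.2964,0.071],[1,0.012])
E
```

```text
time_s: 4.5
eef_pos: [0.5147, 0.3007, 0.0843]
eef_rot: [0.507, 0.501, 0.501, -0.49]
wrist_force: [0.7, -0.3, -0.5]
opening: 0.995
[0.4979 0.3096 0.1155]
[0.5156 0.31   0.1155]
[0.4982 0.2853 0.1155]
[0.5166 0.2857 0.1155]
t 4.5 pos [0.5147 0.3007 0.0843] y [1.    0.016 0.016] x [ 0.0161  0.0059 -0.9999] F [ 0.72 -0.29 -0.52] op 0.995
shift cm [ 1.31 -0.73  0.42] rv [ 0.0043 -0.0057 -0.0162]
```

```bash
python3 -m creep '1 0.2 -0.73 0.35 0 -0.006 -0.016;1 0 0 0 0 0 0';  python3 - <<'E'
from h import *
goal([0.5073,0.297,0.071],[1,0.012])
E
```

```text
time_s: 4.75
eef_pos: [0.5084, 0.2975, 0.0845]
eef_rot: [0.505, 0.496, 0.504, -0.495]
wrist_force: [-0.4, -1.1, -0.1]
opening: 1.004
t 4.75 pos [0.5084 0.2975 0.0845] y [1.    0.017 0.002] x [ 2.4e-03  4.0e-04 -1.0e+00] F [-0.4  -1.08 -0.08] op 1.004
shift cm [ 1.35 -0.12  0.05] rv [ 0.0049 -0.0003 -0.0024]
```

```bash
python3 -m creep '1 0.7 -0.1 0 0 0 -0.002;1 0.65 0 0 0 0 0;1 0 0 0 0 0 0';  python3 - <<'E'
from h import *
goal([0.5073,0.297,0.071],[1,0.012])
E
```

```text
time_s: 5.12
eef_pos: [0.5081, 0.2977, 0.0713]
eef_rot: [0.504, 0.497, 0.504, -0.495]
wrist_force: [-0.6, 0.9, 0.7]
opening: 1.005
t 5.125 pos [0.5081 0.2977 0.0713] y [1.    0.017 0.002] x [ 0.0022  0.001  -1.    ] F [-0.62  0.86  0.74] op 1.005
shift cm [ 0.03 -0.08  0.07] rv [ 0.0048 -0.001  -0.0022]
```

```bash
python3 -m creep '0.2 0 -0.05 0 0 0 0;0 0 0 0 0 0 0;0 0 0 0 0 0 0;0 0 0 0 0 0 0;0 0 0 0 0 0 0;0 0 0 0 0 0 0;0 0 0 0 0 0 0';  python3 - <<'E'
from h import *
goal([0.5073,0.297,0.071],[1,0.012])
E
```

```text
time_s: 6.0
eef_pos: [0.5078, 0.2978, 0.0715]
eef_rot: [0.505, 0.497, 0.504, -0.495]
wrist_force: [-0.3, 0.2, 1.3]
opening: 0.2
t 6.0 pos [0.5078 0.2978 0.0715] y [1.    0.017 0.002] x [ 0.0024  0.0011 -1.    ] F [-0.25  0.17  1.34] op 0.2
shift cm [ 0.05 -0.05  0.08] rv [ 0.0048 -0.0011 -0.0025]
```

```bash
python3 -m creep '0 -1 0 0 0 0 0;0 -1 0 0 0 0 0;0 -1 0 0 0 0 0;0 -1 0 0 0 0 0;0 -1 0 0 0 0 0;0 -2 0 0 0 0 0;0 -2 0 0 0 0 0;0 -3 0 0 0 0 0;0 0 0 0 0 0 0';  python3 - <<'E'
from h import *
snap('wrist','w4.png')
goal([0.515,0.06,0.2],[1,0.077])
for n in ('wrist',):
  print([ (np.round(a['rect']).tolist(),round(a['confidence'],2)) for a in ctrl.find_in('blade_tip',n)])
E
```

```text
time_s: 7.12
eef_pos: [0.5078, 0.2977, 0.1997]
eef_rot: [0.505, 0.497, 0.503, -0.494]
wrist_force: [0.8, 0.3, -0.1]
opening: 0.206
t 7.175 pos [0.5066 0.2973 0.1977] y [1.    0.017 0.001] x [ 1.3e-03  7.0e-04 -1.0e+00] F [-0.74  0.24 -0.79] op 0.202
shift cm [-0.25  0.44 23.74] rv [-0.0601 -0.0006 -0.0013]
[([125.0, 91.0, 205.0, 165.0], 0.96), ([69.0, 196.0, 115.0, 280.0], 0.87), ([290.0, 217.0, 347.0, 354.0], 0.69)]
```

View pics/w4.png

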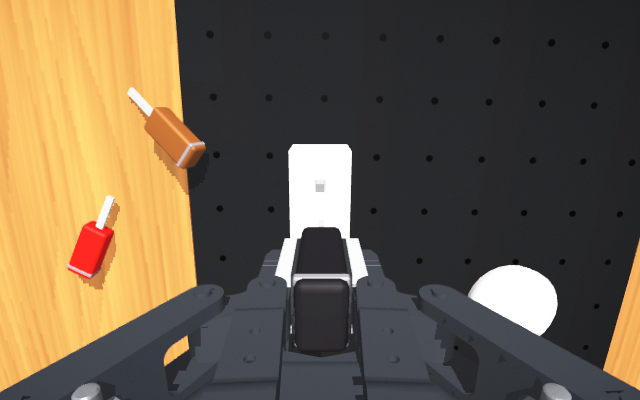

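The blade is held square between the pads. The free hole 2 shows at (320,186).

```bash
python3 - <<'E'
from h import *
im=cv2.imread('pics/w4.png')
cv2.imwrite('pics/w4c.png',cv2.resize(im[135:245,280:360],None,fx=5,fy=5,interpolation=cv2.INTER_CUBIC))
print(world('wrist',320,186,z=.0605).round(4),world('wrist',289,147,z=.0605),world('wrist',351,145,z=.0605))
E
python3 -m creep '0 0 0.06 3.4 -0.015 0 0;0 0 0.06 3.4 -0.015 0 0;0 0 0.06 3.4 -0.015 0 0;0 0 0.06 3.4 -0.015 0 0;0 0 0.06 3.4 0 0 0;0 0 0.06 3.4 0 0 0;0 0 0 0 0 0 0'
python3 - <<'E'
from h import *
goal([0.515,0.06,0.2],[1,0.077])
snap('wrist','w5.png')
for n in ('wrist',):
 for q in ('access_slot','push_rod','rotary_stage'):
  print([ (np.round(a['rect']).tolist(),round(a['confidence'],2)) for a in ctrl.find_in(q,n)])
E
```

```text
[0.5073 0.297  0.0605] [0.4822887  0.32827027 0.0605    ] [0.5312803  0.33066008 0.0605    ]
time_s: 8.1
eef_pos: [0.5132, 0.0874, 0.1842]
eef_rot: [0.515, 0.474, 0.525, -0.485]
wrist_force: [-1.1, 0.7, -0.3]
opening: 0.207
t 8.1 pos [0.5132 0.0874 0.1842] y [ 0.997  0.08  -0.021] x [-0.0206 -0.0017 -0.9998] F [-1.06  0.66 -0.35] op 0.207
shift cm [-1.57 -0.07  2.74] rv [0.0036 0.0001 0.0206]
[([232.0, 212.0, 419.0, 357.0], 0.6)]
[([234.0, 210.0, 418.0, 356.0], 0.55)]
[([235.0, 211.0, 416.0, 353.0], 0.9)]
```

View pics/w5.png

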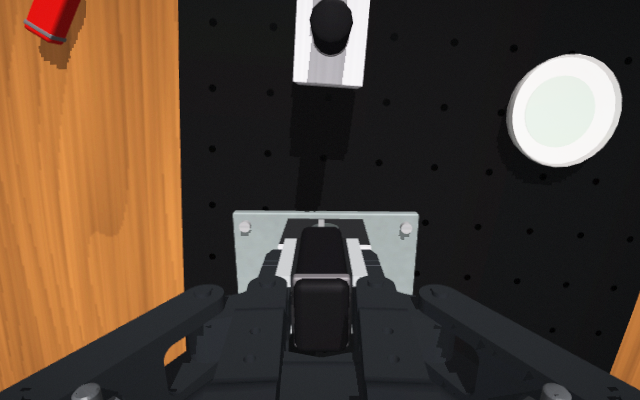

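View pics/w4c.png

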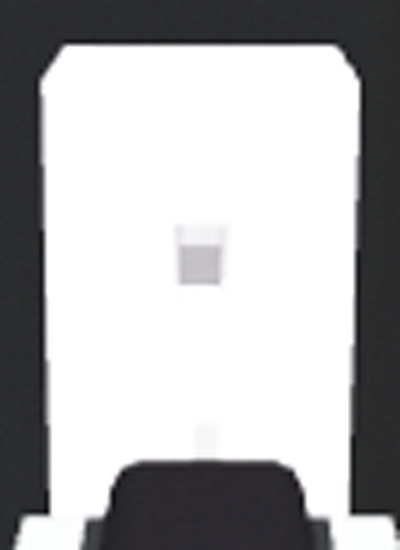

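Run:
```python
from h import *
print(world('top',306,206.2,z=.0865).round(4))
t=world('top',306,206.2,z=.0865)
t[2]=.215;goal(t,[1,.077])
print(world('wrist',233,211,z=.0225).round(4),world('wrist',418,211,z=.0225).round(4))
```

```text
[0.519  0.0252 0.0865]
t 8.3 pos [0.5134 0.0901 0.1851] y [ 0.996  0.084 -0.019] x [-0.0191 -0.0011 -0.9998] F [-0.11 -0.26 -1.23] op 0.206
shift cm [-2.99 -0.05  6.51] rv [ 0.0074 -0.0005  0.0191]
[0.4328 0.0509 0.0225] [0.5983 0.0654 0.0225]
```

```bash
python3 -m creep '0 -1.5 0 0 0.004 0 0.019;0 -1.5 0 2.2 0 0 0;0 0 0 2.2 0 0 0;0 0 0 2.1 0 0 0;0 0 0 0 0 0 0'
python3 - <<'E'
from h import *
im,d=snap('wrist','w6.png')
goal([.519,.0252,.215],[1,.077])
cv2.imwrite('pics/w6c.png',cv2.resize(im[120:260,220:420],None,fx=4,fy=4,interpolation=cv2.INTER_CUBIC))
E
```

```text
time_s: 8.93
eef_pos: [0.52, 0.0283, 0.2207]
eef_rot: [0.523, 0.48, 0.519, -0.476]
wrist_force: [-0.2, -0.6, -1.1]
opening: 0.205
t 8.975 pos [0.5199 0.0289 0.2206] y [0.996 0.088 0.008] x [ 7.6e-03  9.0e-04 -1.0e+00] F [ 0.14  0.09 -0.78] op 0.205
shift cm [ 0.56 -0.12  0.36] rv [ 0.011  -0.0002 -0.0077]
```

View pics/w6c.png

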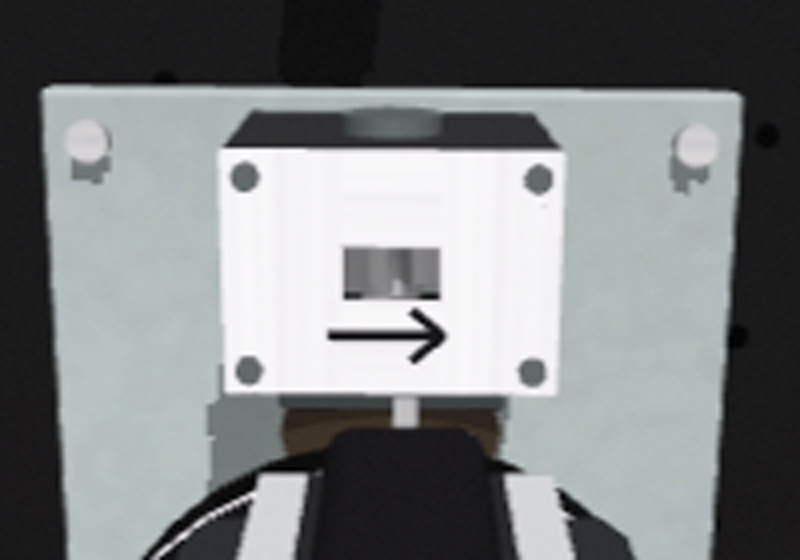

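The slot is at crop (391,273), i.e. wrist pixel (318,188). The arrow below it points right (+x), and the teeth show inside the slot.

Run:
```python
from h import *
L=np.load('last_wrist.npz');im=L['im'];d=L['d']
c=[world('wrist',220+a/4,120+b/4,z=.0865) for a,b in [(343,247),(440,247),(343,300),(440,300)]]
print(np.round(c,4), np.mean(c,0).round(4))
print('lid d',[world('wrist',220+a/4,120+b/4).round(4) for a,b in [(280,270),(500,270),(390,220)]])
c=[world('wrist',220+a/4,120+b/4,z=.0865) for a,b in [(220,150),(564,152),(224,394),(556,394)]]
print('lid',np.round(c,4))
for v in (184,187,190,193):
    print(v,[tuple((world('wrist',u,v)*1000).round(0)[[0,2]].astype(int)) for u in range(304,333,1)])
cv2.imwrite('pics/w6d.png',cv2.resize(im[176:200,300:336],None,fx=20,fy=20,interpolation=cv2.INTER_CUBIC))
print(proj('wrist',[L['p'][0],L['p'][1],L['p'][2]-.047]))
```

```text
[[0.5083 0.0309 0.0865]
 [0.5275 0.0326 0.0865]
 [0.5091 0.02   0.0865]
 [0.5286 0.0217 0.0865]] [0.5184 0.0263 0.0865]
lid d [array([0.496 , 0.0246, 0.0843]), array([0.5401, 0.0286, 0.0852]), array([0.5172, 0.0367, 0.0843])]
lid [[ 0.4828  0.0482  0.0865]
 [ 0.55    0.0537  0.0865]
 [ 0.4863 -0.0019  0.0865]
 [ 0.5542  0.0039  0.0865]]
184 [(np.int64(507), np.int64(85)), (np.int64(508), np.int64(84)), (np.int64(508), np.int64(74)), (np.int64(509), np.int64(74)), (np.int64(510), np.int64(73)), (np.int64(511), np.int64(71)), (np.int64(512), np.int64(71)), (np.int64(513), np.int64(71)), (np.int64(513), np.int64(69)), (np.int64(514), np.int64(69)), (np.int64(515), np.int64(68)), (np.int64(516), np.int64(69)), (np.int64(517), np.int64(69)), (np.int64(518), np.int64(72)), (np.int64(518), np.int64(75)), (np.int64(519), np.int64(76)), (np.int64(520), np.int64(77)), (np.int64(521), np.int64(76)), (np.int64(522), np.int64(77)), (np.int64(523), np.int64(71)), (np.int64(524), np.int64(69)), (np.int64(524), np.int64(68)), (np.int64(525), np.int64(67)), (np.int64(526), np.int64(67)), (np.int64(52
[... 2182 characters left out ...]
(513), np.int64(58)), (np.int64(514), np.int64(60)), (np.int64(515), np.int64(60)), (np.int64(516), np.int64(59)), (np.int64(517), np.int64(61)), (np.int64(518), np.int64(62)), (np.int64(518), np.int64(61)), (np.int64(519), np.int64(61)), (np.int64(520), np.int64(77)), (np.int64(521), np.int64(76)), (np.int64(521), np.int64(77)), (np.int64(522), np.int64(77)), (np.int64(524), np.int64(61)), (np.int64(525), np.int64(59)), (np.int64(526), np.int64(55)), (np.int64(528), np.int64(21)), (np.int64(529), np.int64(22)), (np.int64(530), np.int64(22)), (np.int64(531), np.int64(22)), (np.int64(529), np.int64(80)), (np.int64(529), np.int64(84)), (np.int64(530), np.int64(84))]
[321.06055426 222.07527121]
```

View pics/w6d.png

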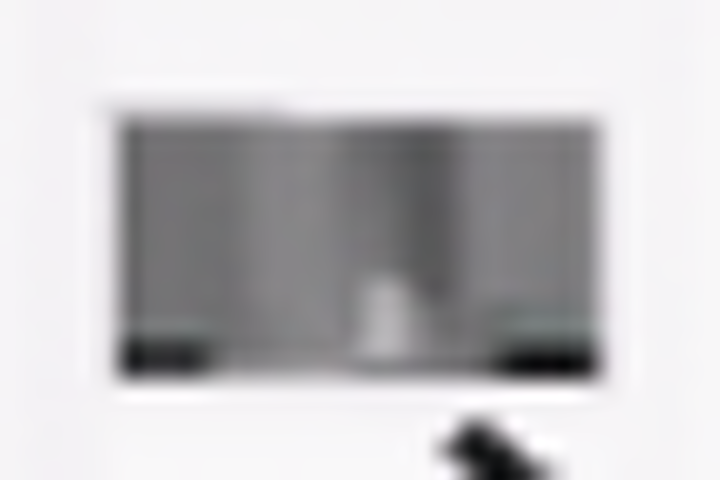

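```bash
cat >> h.py <<'E'
UX=np.array([.997,.078,0]);SL=np.array([.5185,.0263,.085])
def st(sx=-4.5,depth=13.):
    """stage-frame report & goal for tip: sx mm along slot, depth mm below mouth"""
    o=ctrl.get_obs();R=rot(o['eef_rot']);p=np.array(o['eef_pos'])
    tip=p+R@np.array([.0485,0,.0008]);d=(tip-SL)*1000
    UY=np.array([-UX[1],UX[0],0]);F=np.array(o['wrist_force'])
    print('tip sx %.2f sy %.2f z %.2f | F sx %.2f sy %.2f z %.2f'%(d@UX,d@UY,d[2],F@UX,F@UY,F[2]))
    tgt=SL+UX*sx/1000-np.array([0,0,depth/1000])-np.array([0,-.0008,-.0485])
    goal(tgt,UX[:2])
E
python3 -m creep '0 2.5 -0.3 0.1 0.01 0 -0.0077;0 2.5 0 0 0 0 0;0 1.5 0 0 0 0 0;0 0 0 0 0 0 0'
python3 - <<'E'
from h import *
st(-4.5,-6)
E
```

```text
time_s: 9.48
eef_pos: [0.518, 0.0317, 0.1565]
eef_rot: [0.521, 0.481, 0.519, -0.478]
wrist_force: [-0.6, 0.1, -1.3]
opening: 0.203
tip sx 0.11 sy 4.67 z 22.96 | F sx -0.59 sy 0.13 z -1.29
t 9.475 pos [0.518  0.0317 0.1565] y [0.997 0.081 0.004] x [ 0.0042  0.001  -1.    ] F [-0.6   0.08 -1.29] op 0.203
shift cm [ 1.69 -0.44  0.46] rv [ 0.0034 -0.0007 -0.0043]
```

```bash
python3 -m creep '0 0 -0.44 0.46 0.002 0 -0.004;0 0.8 0 0 0 0 0;0 0.6 0 0 0 0 0;0 0 0 0 0 0 0'
python3 - <<'E'
from h import *
st(-4.5,-4)
im,d=snap('wrist','w7.png')
cv2.imwrite('pics/w7c.png',cv2.resize(im[120:260,220:420],None,fx=4,fy=4,interpolation=cv2.INTER_CUBIC))
E
```

```text
time_s: 9.98
eef_pos: [0.5152, 0.0266, 0.1439]
eef_rot: [0.52, 0.481, 0.519, -0.479]
wrist_force: [0.1, -0.5, -1.1]
opening: 0.202
tip sx -3.12 sy -0.29 z 10.38 | F sx 0.01 sy -0.54 z -1.11
t 9.975 pos [0.5152 0.0266 0.1439] y [0.997 0.08  0.004] x [ 3.7e-03  1.0e-04 -1.0e+00] F [ 0.05 -0.53 -1.11] op 0.202
shift cm [ 0.64 -0.12 -0.03] rv [ 0.0016  0.0002 -0.0037]
```

View pics/w7c.png

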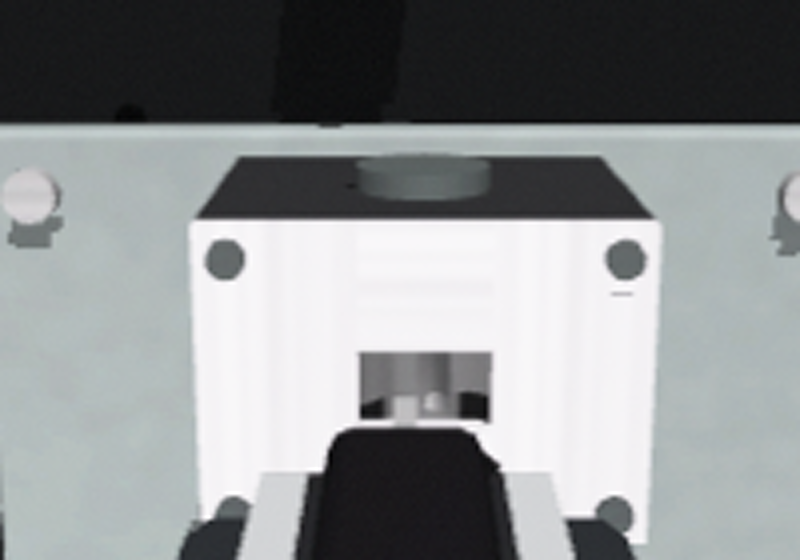

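Run:
```python
from h import *
L=np.load('last_wrist.npz');R=rot(L['r'])
for dz in (0,.0008,.002,-.001):
  t=L['p']+R@np.array([.0485,0,dz-.0035]); print(dz,(proj('wrist',t)-[220,120])*4)
c=[world('wrist',220+a/4,120+b/4,z=.085) for a,b in [(359,352),(492,352),(358,420),(492,421)]]
print(np.round(c,4), np.mean(c,0).round(4))
```

```text
0 [406.77925613 381.3420294 ]
0.0008 [406.77398567 386.74182448]
0.002 [406.76609586 394.81989027]
-0.001 [406.78585612 374.5760294 ]
[[0.508  0.0307 0.085 ]
 [0.5276 0.0322 0.085 ]
 [0.5086 0.0201 0.085 ]
 [0.5286 0.0215 0.085 ]] [0.5182 0.0261 0.085 ]
```

```bash
sed -i 's/SL=np.array(\[.5185,.0263/SL=np.array([.5183,.0262/; s/\.0008/.0015/g' h.py
python3 -m creep '0 0.3 -0.12 -0.1 0 0 -0.004;0 0.4 0 0 0 0 0;0 0 0 0 0 0 0'
python3 - <<'E'
from h import *
st(-4.5,4)
E
```

```text
time_s: 10.4
eef_pos: [0.5142, 0.0275, 0.1369]
eef_rot: [0.52, 0.48, 0.519, -0.48]
wrist_force: [0.0, -0.5, -0.8]
opening: 0.202
tip sx -3.96 sy 0.06 z 3.38 | F sx -0.04 sy -0.55 z -0.83
t 10.4 pos [0.5142 0.0275 0.1369] y [0.997 0.08  0.   ] x [ 3.e-04 -4.e-04 -1.e+00] F [ 0.   -0.55 -0.83] op 0.202
shift cm [ 0.74 -0.04  0.01] rv [ 0.0016  0.0004 -0.0002]
```

```bash
python3 -m creep '0 0.2 -0.05 0 0 0 0;0 0.2 0 0 0 0 0;0 0.2 0 0 0 0 0;0 0.2 0 0 0 0 0'
python3 - <<'E'
from h import *
st(-4.5,12.5)
E
```

```text
time_s: 10.9
eef_pos: [0.5139, 0.0274, 0.1286]
eef_rot: [0.52, 0.48, 0.519, -0.48]
wrist_force: [-1.3, -0.1, -1.4]
opening: 0.201
tip sx -4.25 sy 0.00 z -4.92 | F sx -1.30 sy 0.02 z -1.43
t 10.9 pos [0.5139 0.0274 0.1286] y [0.997 0.08  0.001] x [ 8.e-04 -5.e-04 -1.e+00] F [-1.29 -0.09 -1.43] op 0.201
shift cm [ 0.76 -0.01  0.  ] rv [ 0.0016  0.0006 -0.0008]
```

```bash
python3 -m creep '0 0.2 0 0 0 0 0;0 0.15 0 0 0 0 0;0 0.15 0 0 0 0 0'
python3 - <<'E'
from h import *
st(-4.5,12.5)
E
```

```text
time_s: 11.28
eef_pos: [0.5139, 0.0274, 0.1232]
eef_rot: [0.52, 0.48, 0.519, -0.48]
wrist_force: [-0.1, -0.2, -1.0]
opening: 0.205
tip sx -4.27 sy 0.03 z -10.34 | F sx -0.12 sy -0.21 z -1.03
t 11.275 pos [0.5139 0.0274 0.1232] y [0.997 0.08  0.001] x [ 7.e-04 -5.e-04 -1.e+00] F [-0.1  -0.21 -1.03] op 0.205
shift cm [ 0.22 -0.01  0.01] rv [ 0.0017  0.0005 -0.0006]
```

```bash
python3 -m creep '0 0.2 0 0 0 0 0;0 0 0 0 0 0 0'
python3 - <<'E'
from h import *
st(-4.5,12.5)
E
python3 -m creep '0 0 0.15 0 0 0 0;0 0 0.15 0 0 0 0;0 0 0 0 0 0 0'
python3 - <<'E'
from h import *
st(7,12.5)
E
```

```text
time_s: 11.52
eef_pos: [0.5138, 0.0274, 0.1209]
eef_rot: [0.52, 0.48, 0.519, -0.48]
wrist_force: [-0.2, -0.1, -0.4]
opening: 0.205
tip sx -4.37 sy 0.04 z -12.60 | F sx -0.23 sy -0.10 z -0.39
t 11.525 pos [0.5138 0.0274 0.1209] y [0.997 0.08  0.   ] x [ 5.e-04 -4.e-04 -1.e+00] F [-0.22 -0.12 -0.39] op 0.205
shift cm [-0.01  0.    0.01] rv [ 0.0016  0.0004 -0.0004]
time_s: 11.9
eef_pos: [0.5165, 0.0276, 0.1208]
eef_rot: [0.519, 0.479, 0.52, -0.48]
wrist_force: [-1.1, -0.3, -0.7]
opening: 0.204
tip sx -1.71 sy 0.06 z -12.68 | F sx -1.09 sy -0.22 z -0.69
t 11.9 pos [0.5165 0.0276 0.1208] y [ 0.997  0.08  -0.001] x [-9.e-04 -5.e-04 -1.e+00] F [-1.07 -0.31 -0.69] op 0.204
shift cm [-0.02  0.88  0.01] rv [0.0017 0.0004 0.0009]
```

```bash
for i in 1; do python3 -m creep '0 0 0.15 0 0 0 0;0 0 0.15 0 0 0 0;0 0 0 0 0 0 0'; done
python3 - <<'E'
from h import *
st(7,12.5)
E
python3 -m creep '0 0 0.15 0 0 0 0;0 0 0.15 0 0 0 0;0 0 0 0 0 0 0'
python3 - <<'E'
from h import *
st(7,12.5)
E
```

```text
time_s: 12.28
eef_pos: [0.519, 0.0278, 0.1207]
eef_rot: [0.519, 0.479, 0.52, -0.48]
wrist_force: [-1.6, -0.5, -0.7]
opening: 0.203
tip sx 0.70 sy 0.06 z -12.83 | F sx -1.64 sy -0.36 z -0.67
t 12.275 pos [0.519  0.0278 0.1207] y [ 0.997  0.08  -0.003] x [-2.6e-03 -6.0e-04 -1.0e+00] F [-1.61 -0.49 -0.67] op 0.203
shift cm [-0.03  0.63  0.01] rv [0.0018 0.0004 0.0026]
time_s: 12.65
eef_pos: [0.5218, 0.0281, 0.1203]
eef_rot: [0.519, 0.479, 0.52, -0.481]
wrist_force: [-2.7, 0.2, -1.3]
opening: 0.205
tip sx 3.42 sy 0.11 z -13.18 | F sx -2.68 sy 0.39 z -1.29
t 12.65 pos [0.5218 0.0281 0.1203] y [ 0.997  0.08  -0.004] x [-3.6e-03 -6.0e-04 -1.0e+00] F [-2.7   0.18 -1.29] op 0.205
shift cm [-0.07  0.35  0.01] rv [0.0018 0.0003 0.0036]
```

```bash
python3 -m creep '0 -0.05 0.15 0 0 0 0.004;0 0 0.15 0 0 0 0;0 0 0 0 0 0 0'
python3 - <<'E'
from h import *
st(7,12.5)
E
```

```text
time_s: 13.02
eef_pos: [0.5248, 0.0285, 0.1207]
eef_rot: [0.52, 0.48, 0.519, -0.48]
wrist_force: [-2.0, -0.2, -0.0]
opening: 0.203
tip sx 6.68 sy 0.28 z -12.81 | F sx -2.00 sy -0.06 z -0.05
t 13.025 pos [0.5248 0.0285 0.1207] y [0.997 0.08  0.   ] x [ 3.e-04  1.e-04 -1.e+00] F [-1.99 -0.22 -0.05] op 0.203
shift cm [-0.03  0.05  0.03] rv [ 0.0018 -0.     -0.0003]
```

```bash
python3 -m creep '0 0 -0.05 0 0 0 0;0 -0.3 0 0 0 0 0;0 -0.5 0 0 0 0 0;0 0 -0.4 0.02 0 0 0;0 0 -0.45 0 0 0 0;0 0 -0.45 0 0 0 0;0 0 0 0 0 0 0'
python3 - <<'E'
from h import *
st(-6.8,12.8)
E
```

```text
time_s: 13.9
eef_pos: [0.5121, 0.0271, 0.1303]
eef_rot: [0.521, 0.481, 0.518, -0.479]
wrist_force: [0.3, 0.3, 0.2]
opening: 0.201
tip sx -5.84 sy -0.20 z -3.24 | F sx 0.37 sy 0.28 z 0.15
t 13.9 pos [0.5121 0.0271 0.1303] y [0.997 0.08  0.005] x [ 5.1e-03 -2.0e-04 -1.0e+00] F [0.35 0.31 0.15] op 0.201
shift cm [ 0.96 -0.06 -0.02] rv [ 0.0017  0.0006 -0.005 ]
```

```bash
python3 -m creep '0 0 -0.07 -0.02 0 0 -0.005;0 0.2 0 0 0 0 0;0 0.2 0 0 0 0 0;0 0.15 0 0 0 0 0'
python3 - <<'E'
from h import *
st(-6.8,12.8)
E
```

```text
time_s: 14.4
eef_pos: [0.5115, 0.0272, 0.1243]
eef_rot: [0.52, 0.48, 0.519, -0.48]
wrist_force: [0.7, -0.2, -1.5]
opening: 0.201
tip sx -6.67 sy -0.01 z -9.17 | F sx 0.65 sy -0.22 z -1.53
t 14.4 pos [0.5115 0.0272 0.1243] y [ 0.997  0.08  -0.   ] x [-1.e-04 -6.e-04 -1.e+00] F [ 0.66 -0.17 -1.53] op 0.201
shift cm [ 0.36 -0.    0.  ] rv [0.0016 0.0006 0.0002]
```

```bash
python3 -m creep '0 0.15 0 0 0 0 0;0 0.15 0 0 0 0 0;0 0 0 0 0 0 0'
python3 - <<'E'
from h import *
st(-6.8,12.8)
E
```

```text
time_s: 14.78
eef_pos: [0.5114, 0.0272, 0.1208]
eef_rot: [0.519, 0.479, 0.52, -0.48]
wrist_force: [-0.8, -0.1, -0.9]
opening: 0.201
tip sx -6.83 sy 0.03 z -12.71 | F sx -0.82 sy -0.02 z -0.86
t 14.775 pos [0.5114 0.0272 0.1208] y [ 0.997  0.08  -0.001] x [-7.e-04 -5.e-04 -1.e+00] F [-0.81 -0.09 -0.86] op 0.201
shift cm [0.01 0.01 0.01] rv [0.0016 0.0005 0.0007]
```

```bash
R(){ python3 -c "
from h import *
st(7,12.8)"; }
python3 -m creep '0 0 0.15 0 0 0 0;0 0 0.12 0 0 0 0;0 0 0 0 0 0 0';R; python3 -m creep '0 0 0.12 0 0 0 0;0 0 0.12 0 0 0 0;0 0 0 0 0 0 0';R
```

```text
time_s: 15.15
eef_pos: [0.5135, 0.0274, 0.1208]
eef_rot: [0.519, 0.479, 0.52, -0.48]
wrist_force: [-0.5, 1.2, -0.9]
opening: 0.202
tip sx -4.77 sy 0.07 z -12.74 | F sx -0.37 sy 1.20 z -0.85
t 15.15 pos [0.5135 0.0274 0.1208] y [ 0.997  0.08  -0.003] x [-2.5e-03 -6.0e-04 -1.0e+00] F [-0.47  1.16 -0.85] op 0.202
shift cm [0.   1.18 0.01] rv [0.0017 0.0004 0.0026]
time_s: 15.52
eef_pos: [0.5158, 0.0276, 0.1209]
eef_rot: [0.519, 0.479, 0.52, -0.481]
wrist_force: [-2.1, 0.3, 1.2]
opening: 0.203
tip sx -2.57 sy 0.12 z -12.61 | F sx -2.07 sy 0.44 z 1.24
t 15.525 pos [0.5158 0.0276 0.1209] y [ 0.997  0.08  -0.003] x [-3.3e-03 -7.0e-04 -1.0e+00] F [-2.09  0.28  1.24] op 0.203
shift cm [0.02 0.95 0.02] rv [0.0018 0.0004 0.0033]
```

```bash
R(){ python3 -c "
from h import *
st(7,12.8)"; }
python3 -m creep '0 0 0.12 0 0 0 0;0 0 0.12 0 0 0 0';R; python3 -m creep '0 0 0.12 0 0 0 0;0 0 0.12 0 0 0 0';R
```

```text
time_s: 15.78
eef_pos: [0.5183, 0.0278, 0.1209]
eef_rot: [0.519, 0.479, 0.52, -0.481]
wrist_force: [-2.1, -0.4, 1.3]
opening: 0.202
tip sx -0.07 sy 0.11 z -12.57 | F sx -2.16 sy -0.26 z 1.29
t 15.775 pos [0.5183 0.0278 0.1209] y [ 0.997  0.08  -0.003] x [-3.3e-03 -7.0e-04 -1.0e+00] F [-2.13 -0.43  1.29] op 0.202
shift cm [0.02 0.7  0.01] rv [0.0018 0.0004 0.0033]
time_s: 16.02
eef_pos: [0.5207, 0.028, 0.1207]
eef_rot: [0.519, 0.479, 0.52, -0.481]
wrist_force: [-1.6, 0.3, -1.0]
opening: 0.197
tip sx 2.38 sy 0.13 z -12.78 | F sx -1.55 sy 0.39 z -1.02
t 16.025 pos [0.5207 0.028  0.1207] y [ 0.997  0.08  -0.004] x [-3.6e-03 -6.0e-04 -1.0e+00] F [-1.57  0.27 -1.02] op 0.197
shift cm [0.   0.46 0.02] rv [0.0019 0.0004 0.0036]
```

```bash
R(){ python3 -c "
from h import *
st(7,12.8)"; }
python3 -m creep '0 0 0.12 0 0 0 0;0 0 0.12 0 0 0 0';R; python3 -m creep '0 0 0.12 0 0 0 0.004;0 0 0.1 0 0 0 0;0 0 0 0 0 0 0';R
```

```text
time_s: 16.27
eef_pos: [0.5229, 0.0282, 0.1203]
eef_rot: [0.519, 0.478, 0.521, -0.481]
wrist_force: [-2.1, -0.5, -0.6]
opening: 0.201
tip sx 4.55 sy 0.17 z -13.18 | F sx -2.11 sy -0.33 z -0.61
t 16.275 pos [0.5229 0.0282 0.1203] y [ 0.997  0.08  -0.005] x [-4.5e-03 -6.0e-04 -1.0e+00] F [-2.08 -0.5  -0.61] op 0.201
shift cm [-0.04  0.23  0.02] rv [0.0019 0.0002 0.0045]
time_s: 16.65
eef_pos: [0.5252, 0.0285, 0.1201]
eef_rot: [0.519, 0.479, 0.52, -0.48]
wrist_force: [-1.7, -0.0, -1.1]
opening: 0.201
tip sx 7.04 sy 0.28 z -13.42 | F sx -1.75 sy 0.10 z -1.08
t 16.65 pos [0.5252 0.0285 0.1201] y [ 0.997  0.08  -0.001] x [-5.e-04 -1.e-04 -1.e+00] F [-1.75 -0.04 -1.08] op 0.201
shift cm [-0.06  0.01  0.03] rv [0.0018 0.     0.0005]
```

```bash
R(){ python3 -c "
from h import *
st(-6.8,12.8)"; }
python3 -m creep '0 0 -0.05 0 0 0 0;0 -0.4 0 0 0 0 0;0 -0.5 0 0 0 0 0;0 0 -0.45 0.03 0 0 0;0 0 -0.45 0 0 0 0;0 0 -0.45 0 0 0 -0.005;0 0 0 0 0 0 0';R
```

```text
time_s: 17.52
eef_pos: [0.512, 0.0269, 0.1308]
eef_rot: [0.519, 0.479, 0.52, -0.48]
wrist_force: [0.3, 0.3, -1.1]
opening: 0.203
tip sx -6.28 sy -0.31 z -2.72 | F sx 0.30 sy 0.24 z -1.05
t 17.525 pos [0.512  0.0269 0.1308] y [ 0.997  0.08  -0.001] x [-1.e-03 -7.e-04 -1.e+00] F [ 0.28  0.26 -1.05] op 0.203
shift cm [ 1.01 -0.04 -0.03] rv [0.0016 0.0006 0.0011]
```

```bash
R(){ python3 -c "
from h import *
st(-6.8,12.8)"; }
python3 -m creep '0 0.2 -0.06 -0.03 0 0 0;0 0.2 0 0 0 0 0;0 0.15 0 0 0 0 0';R;python3 -m creep '0 0.15 0 0 0 0 0;0 0.15 0 0 0 0 0;0 0.1 0 0 0 0 0;0 0 0 0 0 0 0';R
```

```text
time_s: 17.9
eef_pos: [0.5115, 0.0272, 0.1248]
eef_rot: [0.519, 0.479, 0.52, -0.48]
wrist_force: [0.0, 0.4, -1.3]
opening: 0.2
tip sx -6.80 sy -0.02 z -8.65 | F sx 0.05 sy 0.44 z -1.32
t 17.9 pos [0.5115 0.0272 0.1248] y [ 0.997  0.08  -0.001] x [-9.e-04 -7.e-04 -1.e+00] F [ 0.02  0.45 -1.32] op 0.2
shift cm [0.41 0.01 0.  ] rv [0.0016 0.0006 0.001 ]
time_s: 18.4
eef_pos: [0.5114, 0.0272, 0.1202]
eef_rot: [0.519, 0.479, 0.52, -0.48]
wrist_force: [-0.5, 0.3, -2.0]
opening: 0.202
tip sx -6.89 sy 0.00 z -13.27 | F sx -0.50 sy 0.35 z -2.03
t 18.4 pos [0.5114 0.0272 0.1202] y [ 0.997  0.08  -0.001] x [-1.5e-03 -6.0e-04 -1.0e+00] F [-0.53  0.31 -2.03] op 0.202
shift cm [-0.05  0.01  0.  ] rv [0.0016 0.0005 0.0015]
```

```bash
R(){ python3 -c "
from h import *
st(7,12.8)"|head -1; }
python3 -m creep '0 -0.04 0.15 0 0 0 0;0 0 0.12 0 0 0 0'|head -1;R; python3 -m creep '0 0 0.12 0 0 0 0;0 0 0.12 0 0 0 0'|head -1;R;python3 -m creep '0 0 0.12 0 0 0 0;0 0 0 0 0 0 0'|head -1;R
```

```text
time_s: 18.65
tip sx -4.61 sy 0.05 z -12.90 | F sx -2.81 sy 0.84 z 0.93
time_s: 18.9
tip sx -2.86 sy 0.08 z -12.88 | F sx -2.97 sy 0.38 z 1.83
time_s: 19.15
tip sx -1.46 sy 0.09 z -12.78 | F sx -2.52 sy -0.25 z 0.56
```

```bash
R(){ python3 -c "
from h import *
st(7,12.8)"|head -1; }
python3 -m creep '0 0 0.1 0 0 0 0;0 0 0 0 0 0 0'|head -1;R; python3 -m creep '0 0 0.1 0 0 0 0;0 0 0 0 0 0 0'|head -1;R
```

```text
time_s: 19.4
tip sx -0.32 sy 0.07 z -12.78 | F sx -0.86 sy -0.99 z 0.33
time_s: 19.65
tip sx 0.72 sy 0.09 z -12.85 | F sx -1.07 sy 0.03 z 0.52
```

```bash
R(){ python3 -c "
from h import *
st(7,12.8)"|head -1; }
python3 -m creep '0 0 0.12 0 0 0 0;0 0 0.12 0 0 0 0'|head -1;R; python3 -m creep '0 0 0.12 0 0 0 0.003;0 0 0 0 0 0 0'|head -1;R;python3 -m creep '0 0 0.12 0 0 0 0;0 0 0 0 0 0 0'|head -1;R
```

```text
time_s: 19.9
tip sx 2.91 sy 0.11 z -13.08 | F sx -2.10 sy 0.01 z -1.44
time_s: 20.15
tip sx 4.19 sy 0.13 z -13.40 | F sx -1.84 sy -0.86 z -0.32
time_s: 20.4
tip sx 5.36 sy 0.17 z -13.51 | F sx -2.69 sy -0.44 z -0.80
```

```bash
R(){ python3 -c "
from h import *
st(-6.8,12.8)"; }
python3 -m creep '0 0 0.1 0 0 0 0;0 0 0.06 0 0 0 0;0 0 0 0 0 0 0'|head -1;R
python3 -m creep '0 0 -0.05 0 0 0 0;0 -0.4 0 0 0 0 0;0 -0.5 0 0 0 0 0;0 0 -0.45 0 0 0 0;0 0 -0.45 -0.02 0 0 0;0 0 -0.45 0 0 0 -0.002;0 0 0 0 0 0 0';R
```

```text
time_s: 20.78
tip sx 7.00 sy 0.27 z -13.59 | F sx -3.08 sy -0.34 z 0.18
t 20.775 pos [0.5253 0.0285 0.1199] y [ 0.997  0.08  -0.003] x [-2.6e-03 -3.0e-04 -1.0e+00] F [-3.04 -0.58  0.18] op 0.203
shift cm [-0.07 -1.38  0.03] rv [0.0019 0.0001 0.0026]
time_s: 21.65
eef_pos: [0.512, 0.0275, 0.1306]
eef_rot: [0.52, 0.479, 0.519, -0.48]
wrist_force: [0.5, -0.2, -1.5]
opening: 0.206
tip sx -6.18 sy 0.27 z -2.92 | F sx 0.50 sy -0.25 z -1.50
t 21.65 pos [0.512  0.0275 0.1306] y [ 0.997  0.08  -0.   ] x [-1.e-04 -7.e-04 -1.e+00] F [ 0.52 -0.21 -1.5 ] op 0.206
shift cm [ 0.99 -0.05  0.03] rv [0.0017 0.0007 0.0001]
```

```bash
R(){ python3 -c "
from h import *
st(-6.8,12.8)"|head -1; }
python3 -m creep '0 0.2 -0.06 0.03 0 0 0;0 0.2 0 0 0 0 0;0 0.15 0 0 0 0 0'|head -1;R;python3 -m creep '0 0.15 0 0 0 0 0;0 0.15 0 0 0 0 0;0 0.05 0 0 0 0 0;0 0 0 0 0 0 0'|head -1;R
python3 -m creep '0 0 0.12 0 0 0 0;0 0 0.12 0 0 0 0'|head -1;R; python3 -m creep '0 0 0.1 0 0 0 0;0 0 0 0 0 0 0'|head -1;R
```

```text
time_s: 22.02
tip sx -6.71 sy -0.10 z -8.85 | F sx 0.12 sy -0.26 z -1.41
time_s: 22.52
tip sx -6.78 sy -0.08 z -12.93 | F sx 0.29 sy 0.85 z -1.64
time_s: 22.78
tip sx -4.64 sy -0.03 z -12.92 | F sx -3.15 sy -1.57 z 0.44
time_s: 23.02
tip sx -4.20 sy -0.03 z -12.97 | F sx -1.68 sy 0.70 z 1.01
```

```bash
R(){ python3 -c "
from h import *
st(-6.8,12.8)"|head -1; }
python3 -m creep '0 0 0.1 0 0 0 0;0 0 0 0 0 0 0'|head -1;R; python3 -m creep '0 0 0.1 0 0 0 0;0 0 0 0 0 0 0'|head -1;R
```

```text
time_s: 23.28
tip sx -3.34 sy -0.03 z -12.89 | F sx -1.86 sy -0.04 z 0.38
time_s: 23.52
tip sx -2.29 sy -0.03 z -12.85 | F sx -1.55 sy 0.46 z 0.27
```

```bash
R(){ python3 -c "
from h import *
st(-6.8,12.8)"|head -1; }
python3 -m creep '0 0 0.1 0 0 0 0;0 0 0 0 0 0 0'|head -1;R; python3 -m creep '0 0 0.1 0 0 0 0;0 0 0 0 0 0 0'|head -1;R;python3 -m creep '0 0 0.1 0 0 0 0;0 0 0 0 0 0 0'|head -1;R
```

```text
time_s: 23.78
tip sx -1.17 sy -0.02 z -12.83 | F sx -2.39 sy 0.37 z 0.32
time_s: 24.02
tip sx -0.04 sy -0.03 z -12.83 | F sx -2.18 sy -0.31 z 1.16
time_s: 24.28
tip sx 1.00 sy -0.01 z -12.92 | F sx -1.42 sy 0.01 z 0.67
```

```bash
R(){ python3 -c "
from h import *
st(-6.8,12.8)"|head -1; }
python3 -m creep '0 0 0.1 0 0 0 0;0 0 0 0 0 0 0'|head -1;R; python3 -m creep '0 0 0.1 0 0 0 0;0 0 0 0 0 0 0'|head -1;R;python3 -m creep '0 0 0.1 0 0 0 0;0 0 0 0 0 0 0'|head -1;R
```

```text
time_s: 24.52
tip sx 1.99 sy -0.03 z -13.05 | F sx -1.57 sy -0.17 z 0.64
time_s: 24.78
tip sx 2.95 sy -0.01 z -13.18 | F sx -1.98 sy -0.13 z -0.47
time_s: 25.02
tip sx 3.78 sy 0.03 z -13.38 | F sx -2.48 sy -0.87 z -1.38
```

```bash
R(){ python3 -c "
from h import *
st(-6.8,12.8)"|head -1; }
python3 -m creep '0 0 0.1 0 0 0 0;0 0 0 0 0 0 0'|head -1;R; python3 -m creep '0 0 0.1 0 0 0 0;0 0 0 0 0 0 0'|head -1;R;python3 -m creep '0 0 0.1 0 0 0 0;0 0 0 0 0 0 0'|head -1;R
```

```text
time_s: 25.28
tip sx 4.69 sy 0.05 z -13.52 | F sx -1.84 sy -0.75 z 0.28
time_s: 25.52
tip sx 5.67 sy 0.11 z -13.61 | F sx -2.09 sy 0.07 z -0.94
time_s: 25.78
tip sx 6.79 sy 0.14 z -13.60 | F sx -1.45 sy -0.56 z -0.21
```

```bash
R(){ python3 -c "
from h import *
st(-6.8,12.8)"; }
python3 -m creep '0 0 0.03 0 0 0 0;0 0 -0.05 0 0 0 0;0 -0.4 0 0 0 0 0;0 -0.5 0 0 0 0 0;0 0 -0.45 0 0 0 0;0 0 -0.45 0.02 0 0 0;0 0 -0.45 0 0 0 -0.002;0 0 0 0 0 0 0';R
python3 - <<'E'
from h import *
im,d=snap('wrist')
jm,_=snap('top')
cv2.imwrite('pics/a8.png',np.hstack([cv2.resize(im[150:250,270:370],None,fx=4,fy=4,interpolation=cv2.INTER_CUBIC),cv2.resize(jm[180:230,290:340],None,fx=8,fy=8,interpolation=cv2.INTER_CUBIC)]))
E
```

```text
time_s: 26.78
eef_pos: [0.5122, 0.027, 0.1305]
eef_rot: [0.519, 0.479, 0.52, -0.48]
wrist_force: [-0.4, -0.6, -1.1]
opening: 0.205
tip sx -6.12 sy -0.28 z -2.97 | F sx -0.44 sy -0.53 z -1.14
t 26.775 pos [0.5122 0.027  0.1305] y [ 0.997  0.08  -0.002] x [-2.1e-03 -8.0e-04 -1.0e+00] F [-0.39 -0.57 -1.14] op 0.205
shift cm [ 0.98 -0.06 -0.03] rv [0.0017 0.0006 0.0021]
```

View pics/a8.png

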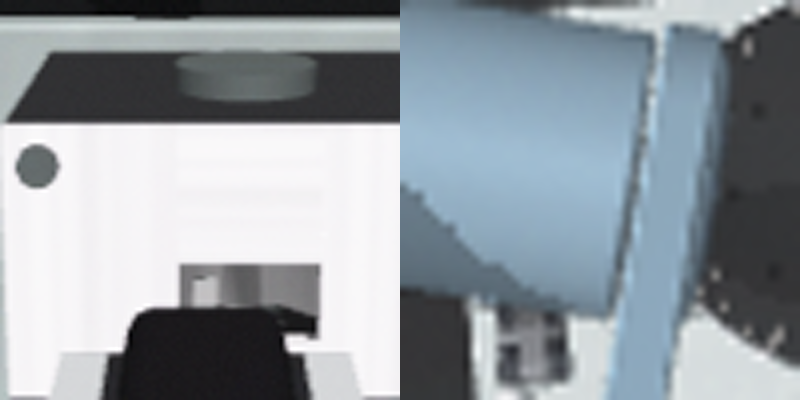

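The arm hides the shoe from the top camera. In the wrist crop the blade sits in the left gap, with the next tooth just to its right at crop (245,285). I'll carry on with the next stroke.

```bash
R(){ python3 -c "
from h import *
st(-6.8,12.8)"|head -1; }
python3 -m creep '0 0.2 -0.06 -0.03 0 0 0.002;0 0.2 0 0 0 0 0;0 0.15 0 0 0 0 0'|head -1;R;python3 -m creep '0 0.15 0 0 0 0 0;0 0.15 0 0 0 0 0;0 0.05 0 0 0 0 0;0 0 0 0 0 0 0'|head -1;R
python3 -m creep '0 0 0.12 0 0 0 0;0 0 0 0 0 0 0'|head -1;R; python3 -m creep '0 0 0.1 0 0 0 0;0 0 0 0 0 0 0'|head -1;R
```

```text
time_s: 27.25
tip sx -6.02 sy -0.05 z -8.80 | F sx -0.02 sy -0.02 z -1.80
time_s: 27.75
tip sx -6.12 sy -0.01 z -12.84 | F sx 0.25 sy 0.56 z -1.49
time_s: 28.0
tip sx -4.77 sy -0.03 z -12.72 | F sx -0.28 sy 0.36 z -0.76
time_s: 28.25
tip sx -4.44 sy 0.00 z -12.85 | F sx 0.32 sy -0.67 z -0.98
```

```bash
R(){ python3 -c "
from h import *
st(-6.8,12.8)"|head -1; }
python3 -m creep '0 0 0.1 0 0 0 0;0 0 0 0 0 0 0'|head -1;R; python3 -m creep '0 0 0.08 0 0 0 0;0 0 0 0 0 0 0'|head -1;R
```

```text
time_s: 28.5
tip sx -3.83 sy 0.01 z -12.84 | F sx -1.24 sy 0.09 z 0.09
time_s: 28.75
tip sx -3.24 sy 0.01 z -12.81 | F sx -2.57 sy -0.28 z 0.91
```

```bash
R(){ python3 -c "
from h import *
st(-6.8,12.8)"|head -1; }
python3 -m creep '0 0 0.1 0 0 0 0;0 0 0 0 0 0 0'|head -1;R; python3 -m creep '0 0 0.1 0 0 0 0;0 0 0 0 0 0 0'|head -1;R
```

```text
time_s: 29.0
tip sx -2.85 sy 0.00 z -12.86 | F sx -3.29 sy -0.16 z 2.20
time_s: 29.25
tip sx -2.60 sy 0.05 z -12.85 | F sx -3.59 sy -0.05 z 2.92
```

```bash
R(){ python3 -c "
from h import *
st(-6.8,12.8)"|head -1; }
python3 -m creep '0 0 0.1 0 0 0 0;0 0 0 0 0 0 0'|head -1;R; python3 -m creep '0 0 0.1 0 0 0 0;0 0 0 0 0 0 0'|head -1;R
```

```text
time_s: 29.5
tip sx -2.51 sy 0.01 z -12.87 | F sx -4.06 sy 0.09 z 2.97
time_s: 29.75
tip sx -2.46 sy 0.05 z -12.92 | F sx -5.09 sy -0.68 z 2.87
```

```bash
R(){ python3 -c "
from h import *
st(-6.8,12.8)"|head -1; }
python3 -m creep '0 0 0.12 0 0 0 0'|head -1;R; python3 -m creep '0 0 0.12 0 0 0 0'|head -1;R
```

```text
time_s: 29.88
tip sx -2.22 sy 0.10 z -13.05 | F sx -8.62 sy -1.07 z 6.08
time_s: 30.0
tip sx -2.11 sy 0.06 z -13.07 | F sx -8.71 sy -1.55 z 7.68
```

```bash
R(){ python3 -c "
from h import *
st(-6.8,12.8)"|head -1; }
python3 -m creep '0 0 -0.1 0 0 0 0'|head -1;R; python3 -m creep '0 0 -0.1 0 0 0 0;0 0 0 0 0 0 0'|head -1;R; python3 -m creep '0 0 0.07 0 0 0 0'|head -1;R; python3 -m creep '0 0 0.07 0 0 0 0'|head -1;R;python3 -m creep '0 0 0.08 0 0 0 0'|head -1;R
```

```text
time_s: 30.12
tip sx -2.87 sy 0.07 z -13.01 | F sx -1.63 sy -0.17 z -0.10
time_s: 30.38
tip sx -3.00 sy 0.08 z -13.03 | F sx -2.71 sy -0.12 z 2.12
time_s: 30.5
tip sx -2.77 sy 0.10 z -13.12 | F sx -6.09 sy -0.38 z 3.46
time_s: 30.62
tip sx -2.74 sy 0.14 z -13.19 | F sx -5.91 sy -0.47 z 4.00
time_s: 30.75
tip sx -2.67 sy 0.15 z -13.17 | F sx -5.77 sy -0.18 z 4.69
```

```bash
R(){ python3 -c "
from h import *
st(-6.8,12.8)"|head -1; }
python3 -m creep '0 -0.02 0.1 0 0 0 0'|head -1;R; python3 -m creep '0 -0.02 0.11 0 0 0 0'|head -1;R; python3 -m creep '0 -0.02 0.11 0 0 0 0'|head -1;R
```

```text
time_s: 30.88
tip sx -2.62 sy 0.13 z -13.11 | F sx -6.67 sy -1.05 z 3.57
time_s: 31.0
tip sx -2.59 sy 0.13 z -13.11 | F sx -7.13 sy -0.20 z 3.92
time_s: 31.12
tip sx -2.61 sy 0.15 z -13.13 | F sx -6.69 sy -0.65 z 4.11
```

```bash
R(){ python3 -c "
from h import *
st(-6.8,12.8)"|head -1; }
python3 -m creep '0 -0.02 0.14 0 0 0 0'|head -1;R; python3 -m creep '0 -0.02 0.14 0 0 0 0'|head -1;R; python3 -m creep '0 -0.02 0.14 0 0 0 0'|head -1;R
```

```text
time_s: 31.25
tip sx -2.47 sy 0.14 z -13.15 | F sx -7.09 sy 0.29 z 5.50
time_s: 31.38
tip sx -2.41 sy 0.15 z -13.14 | F sx -6.78 sy -1.24 z 5.11
time_s: 31.5
tip sx -2.40 sy 0.15 z -13.14 | F sx -7.17 sy 0.14 z 4.42
```

```bash
R(){ python3 -c "
from h import *
st(-6.8,12.8)"|head -1; }
python3 -m creep '0 -0.02 0.18 0 0 0 0'|head -1;R; python3 -m creep '0 -0.02 0.18 0 0 0 0'|head -1;R; python3 -m creep '0 -0.01 -0.1 0 0 0 0'|head -1;R;python3 -m creep '0 0 -0.1 0 0 0 0;0 0 0 0 0 0 0'|head -1;R
```

```text
time_s: 31.62
tip sx -2.22 sy 0.16 z -13.16 | F sx -8.49 sy -0.07 z 6.00
time_s: 31.75
tip sx -2.18 sy 0.16 z -13.16 | F sx -8.46 sy -1.35 z 7.14
time_s: 31.88
tip sx -3.14 sy 0.10 z -12.98 | F sx -0.98 sy -0.37 z 0.82
time_s: 32.12
tip sx -3.27 sy 0.10 z -12.99 | F sx -1.53 sy -0.04 z -0.08
```

```bash
R(){ python3 -c "
from h import *
st(-6.8,12.8)"|head -1; }
python3 -m creep '0 0 -0.1 0 0 0 0;0 0 0 0 0 0 0'|head -1;R;python3 -m creep '0 0 -0.07 0 0 0 0;0 0 0 0 0 0 0'|head -1;R; for k in 1; do python3 -m creep '0 0 0.05 0 0 0 0'|head -1;R;python3 -m creep '0 0 0.05 0 0 0 0'|head -1;R;python3 -m creep '0 0 0.05 0 0 0 0'|head -1;R;python3 -m creep '0 0 0.05 0 0 0 0'|head -1;R; python3 -m creep '0 0 0.05 0 0 0 0'|head -1;R;done
```

```text
time_s: 32.38
tip sx -3.50 sy 0.10 z -12.87 | F sx 0.45 sy 0.24 z -0.37
time_s: 32.62
tip sx -3.89 sy 0.04 z -12.76 | F sx -0.20 sy 0.14 z -0.83
time_s: 32.75
tip sx -3.35 sy 0.07 z -12.75 | F sx -0.56 sy 0.88 z -1.23
time_s: 32.88
tip sx -3.20 sy 0.12 z -12.87 | F sx -1.29 sy 0.40 z 0.64
time_s: 33.0
tip sx -3.13 sy 0.10 z -12.93 | F sx -2.67 sy -0.80 z 1.46
time_s: 33.12
tip sx -3.09 sy 0.10 z -12.97 | F sx -2.75 sy -1.17 z 2.69
time_s: 33.25
tip sx -3.01 sy 0.10 z -12.98 | F sx -4.00 sy -0.17 z 1.87
```

```bash
python3 -m creep '0 0 -0.12 0 0 0 0;0 -0.3 0 0 0 0 0;0 -0.8 0 0 0 0 0;0 -1 0 0 0 0 0;0 -1.2 0 0 0 0 0;0 -2 0 0 0 0 0;0 -3 0 0 0 0 0;0 -1 0 0 0 0 0;0 0 0 0 0 0 0'
python3 - <<'E'
from h import *
im,d=snap('wrist')
cv2.imwrite('pics/w9.png',cv2.resize(im[100:300,200:440],None,fx=3,fy=3,interpolation=cv2.INTER_CUBIC))
goal([.5075,.298,.2],[1,.012])
E
```

```text
time_s: 34.38
eef_pos: [0.522, 0.028, 0.2203]
eef_rot: [0.512, 0.47, 0.528, -0.488]
wrist_force: [0.3, 0.7, -1.1]
opening: 0.203
t 34.425 pos [0.5218 0.0281 0.2198] y [ 0.996  0.082 -0.035] x [-0.0349 -0.0039 -0.9994] F [ 0.26  0.59 -0.73] op 0.204
shift cm [  1.93   0.87 -27.02] rv [0.0706 0.0023 0.035 ]
```

View pics/w9.png

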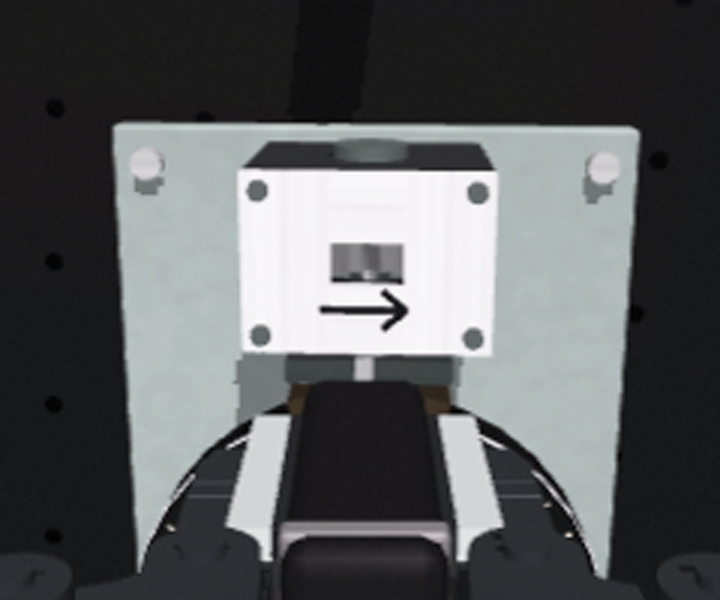

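The shoe's lining (crop 370,395) now meets the rim, and the blade is still square in the grip. Next it goes back to the rack.

```bash
python3 -m creep '0 0 0 0 0 0 0.035;0 0 0 -3 0.02 0 0;0 0 0 -4.5 0.02 0 0;0 0 0 -4.5 0.01 0 0;0 0 0 -4.5 0.01 0 0;0 0 0 -4.5 0 0 0;0 0 0 -3 0 0 0;0 0 0 0 0 0 0'
python3 - <<'E'
from h import *
goal([.5075,.298,.2],[1,.012])
E
```

```text
time_s: 35.42
eef_pos: [0.5059, 0.2735, 0.2101]
eef_rot: [0.503, 0.494, 0.506, -0.497]
wrist_force: [-0.3, -0.4, -0.8]
opening: 0.207
t 35.425 pos [0.5059 0.2735 0.2101] y [ 1.     0.018 -0.005] x [-5.1e-03  6.0e-04 -1.0e+00] F [-0.32 -0.45 -0.8 ] op 0.207
shift cm [ 1.01  0.21 -2.45] rv [ 0.0059 -0.0006  0.0051]
```

```bash
python3 -m creep '0 0 0.15 -2.4 0.005 0 0.005;0 1 0 0 0 0 0;0 0 0 0 0 0 0'
python3 - <<'E'
from h import *
im,d=snap('wrist')
cv2.imwrite('pics/w10.png',cv2.resize(im[120:260,220:420],None,fx=4,fy=4,interpolation=cv2.INTER_CUBIC))
goal([.5078,.2978,.14],[1,.012])
E
```

```text
time_s: 35.8
eef_pos: [0.5055, 0.2949, 0.1968]
eef_rot: [0.503, 0.496, 0.503, -0.498]
wrist_force: [-0.7, 0.1, -0.6]
opening: 0.203
t 35.85 pos [0.5059 0.2951 0.1975] y [ 1.     0.012 -0.002] x [-0.0021 -0.0012 -1.    ] F [ 0.52 -0.02 -1.15] op 0.202
shift cm [ 5.75  0.2  -0.28] rv [-0.0002  0.0011  0.0021]
```

View pics/w10.png

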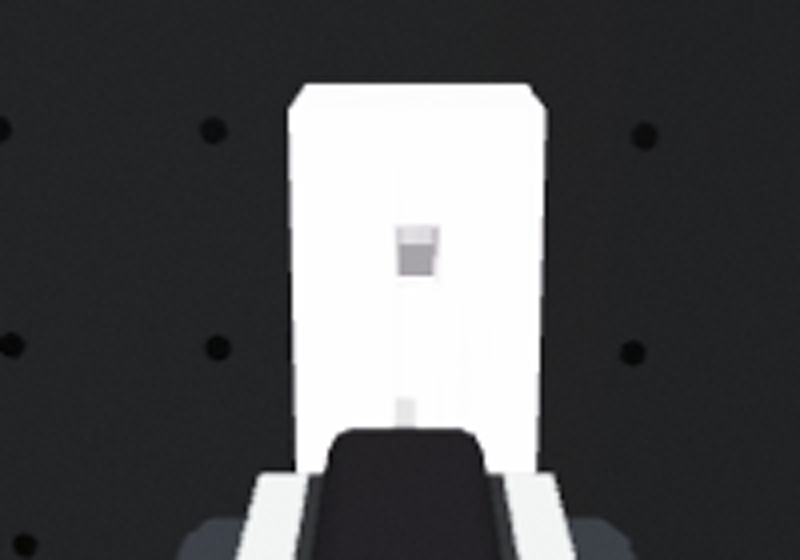

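```bash
python3 - <<'E'
from h import *
L=np.load('last_wrist.npz');R=rot(L['r'])
c=[world('wrist',220+a/4,120+b/4,z=.0592) for a,b in [(395,226),(440,226),(397,276),(438,276)]]
print(np.round(c,4), np.mean(c,0).round(4))
for dz in (0,.0008,.0015,.0025):
  t=L['p']+R@np.array([.0485,0,dz-.0035]); print(dz,(proj('wrist',t)-[220,120])*4)
E
python3 -m creep '0 1.5 0.2 -0.25 0 0 0.002;0 1.5 0 0 0 0 0;0 1.5 0 0 0 0 0;0 0 0 0 0 0 0'
python3 - <<'E'
from h import *
goal([.5077,.298,.118],[1,.012])
E
```

```text
[[0.5029 0.3019 0.0592]
 [0.5119 0.302  0.0592]
 [0.5034 0.2916 0.0592]
 [0.5117 0.2917 0.0592]] [0.5075 0.2968 0.0592]
0 [406.3673294  381.18722681]
0.0008 [406.36250538 386.58761819]
0.0015 [406.35829087 391.30349565]
0.0025 [406.35228069 398.02516756]
time_s: 36.35
eef_pos: [0.5079, 0.2955, 0.1484]
eef_rot: [0.502, 0.497, 0.502, -0.498]
wrist_force: [-0.1, -0.1, -0.9]
opening: 0.207
t 36.35 pos [0.5079 0.2955 0.1484] y [ 1.     0.009 -0.001] x [-0.0014 -0.0019 -1.    ] F [-0.11 -0.13 -0.88] op 0.207
shift cm [ 3.03 -0.01 -0.25] rv [-0.0025  0.0019  0.0015]
```

```bash
python3 -m creep '0 1.2 0 -0.27 0 0.002 0.0015;0 1.2 0 0 0 0 0;0 0 0 0 0 0 0'
python3 - <<'E'
from h import *
goal([.5077,.2982,.105],[1,.012])
im,d=snap('wrist')
cv2.imwrite('pics/w11.png',cv2.resize(im[120:260,220:420],None,fx=4,fy=4,interpolation=cv2.INTER_CUBIC))
E
```

```text
time_s: 36.72
eef_pos: [0.508, 0.2986, 0.1228]
eef_rot: [0.502, 0.498, 0.502, -0.497]
wrist_force: [-0.1, -0.0, -0.4]
opening: 0.205
t 36.725 pos [0.508  0.2986 0.1228] y [1.    0.01  0.001] x [ 5.e-04  4.e-04 -1.e+00] F [-0.08 -0.01 -0.37] op 0.205
shift cm [ 1.78 -0.03  0.04] rv [-0.0023 -0.0004 -0.0005]
```

View pics/w11.png

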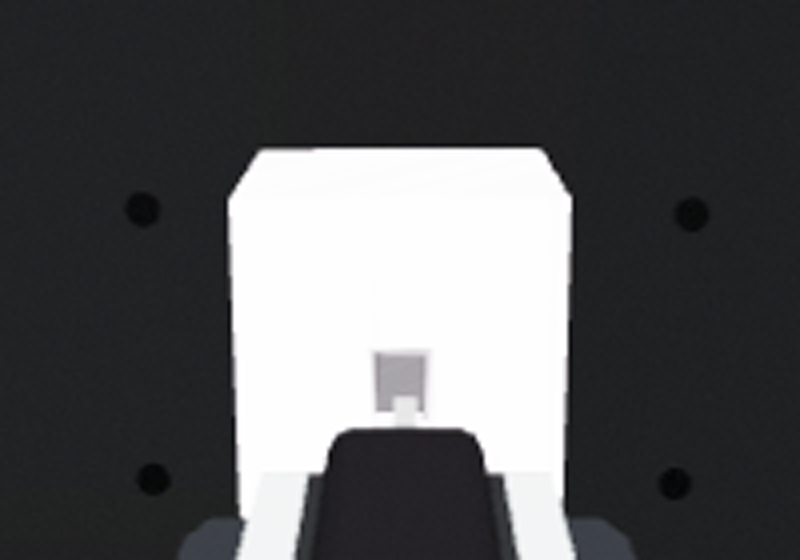

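The blade tip (crop 404,400) lines up over the hole (401,380).

```bash
G(){ python3 -c "
from h import *
goal([.5077,.2983,.0715],[1,.012])"; }
python3 -m creep '0 0.8 -0.04 0.02 0 0 0;0 0.5 0 0 0 0 0;0 0.4 0 0 0 0 0'|head -1;G;python3 -m creep '0 0.5 0 0 0 0 0;0 0.5 0 0 0 0 0'|head -1;G
```

```text
time_s: 37.15
t 37.15 pos [0.5089 0.2989 0.1066] y [1.    0.01  0.004] x [ 0.0038  0.0015 -1.    ] F [ 0.56  0.51 -0.34] op 0.202
shift cm [ 3.51 -0.13  0.06] rv [-0.0022 -0.0014 -0.0038]
time_s: 37.4
t 37.4 pos [0.5091 0.2989 0.0961] y [1.    0.01  0.004] x [ 0.0041  0.0016 -1.    ] F [-0.23 -0.76 -0.94] op 0.201
shift cm [ 2.46 -0.15  0.07] rv [-0.0023 -0.0016 -0.0041]
```

Tip is in the hole; carry on down with a small correction.

```bash
G(){ python3 -c "
from h import *
goal([.5077,.2983,.0715],[1,.012])"; }
python3 -m creep '0 0.3 -0.12 0.05 0 -0.0015 -0.004;0 0.6 0 0 0 0 0;0 0.6 0 0 0 0 0'|head -1;G;python3 -m creep '0 0.4 0 0 0 0 0;0 0.3 0 0 0 0 0'|head -1;G
```

```text
time_s: 37.78
t 37.775 pos [0.5079 0.2984 0.0802] y [1.   0.01 0.  ] x [ 1.e-04  0.e+00 -1.e+00] F [ 0.53  0.23 -0.51] op 0.205
shift cm [ 0.87 -0.02  0.01] rv [-0.0022 -0.     -0.0001]
time_s: 38.02
t 38.025 pos [0.5077 0.2983 0.0723] y [ 1.     0.01  -0.001] x [-6.e-04 -2.e-04 -1.e+00] F [ 0.8   0.77 -1.6 ] op 0.2
shift cm [0.08 0.   0.  ] rv [-0.0023  0.0002  0.0006]
```

```bash
G(){ python3 -c "
from h import *
goal([.5077,.2983,.0715],[1,.012])"; }
python3 -m creep '0 0.1 0 0 0 0 0;0 0 0 0 0 0 0'|head -1;G;python3 -m creep '0 0.1 0 0 0 0 0'|head -1;G
```

```text
time_s: 38.28
t 38.275 pos [0.5077 0.2984 0.0716] y [ 1.     0.01  -0.001] x [-7.e-04 -3.e-04 -1.e+00] F [-0.21 -0.05 -0.85] op 0.2
shift cm [0.01 0.   0.01] rv [-0.0022  0.0003  0.0007]
time_s: 38.4
t 38.4 pos [0.5078 0.2984 0.0714] y [ 1.     0.01  -0.001] x [-6.e-04 -3.e-04 -1.e+00] F [-4.33 -2.1   9.23] op 0.204
shift cm [-0.01 -0.01  0.01] rv [-0.0021  0.0003  0.0006]
```

Bottomed (Fz 9 N) at the original height. Release and lift away.

```bash
python3 -m creep '0.3 0 0 0 0 0 0;0.6 0 0 0 0 0 0;1 0 0 0 0 0 0;1 0 0 0 0 0 0;1 0 0 0 0 0 0;1 0 0 0 0 0 0'; python3 -m creep '1 -1 0 0 0 0 0;1 -2 0 0 0 0 0;1 -4 0 0 0 0 0;1 -4 0 0 0 0 0;1 -4 0 0 0 0 0;1 0 0 0 0 0 0';python3 - <<'E'
from h import *
im,d=snap('wrist');jm,_=snap('top')
cv2.imwrite('pics/w12.png',cv2.resize(im[100:300,200:440],None,fx=3,fy=3,interpolation=cv2.INTER_CUBIC))
cv2.imwrite('pics/t12.png',cv2.resize(jm[170:240,205:345],None,fx=5.5,fy=5.5,interpolation=cv2.INTER_CUBIC))
goal([.508,.298,.2],[1,.01])
E
```

```text
time_s: 39.15
eef_pos: [0.5084, 0.2986, 0.0717]
eef_rot: [0.503, 0.498, 0.502, -0.497]
wrist_force: [-0.9, 0.2, -0.7]
opening: 1.006
time_s: 39.9
eef_pos: [0.5084, 0.2987, 0.2297]
eef_rot: [0.503, 0.498, 0.502, -0.497]
wrist_force: [-0.6, -0.1, -0.7]
opening: 0.998
t 40.0 pos [0.5064 0.2979 0.2255] y [ 1.     0.01  -0.004] x [-0.004  -0.0015 -1.    ] F [ 0.03 -0.75 -0.61] op 0.998
shift cm [ 2.55  0.17 -0.01] rv [-0.0002  0.0014  0.004 ]
```

View pics/w12.png

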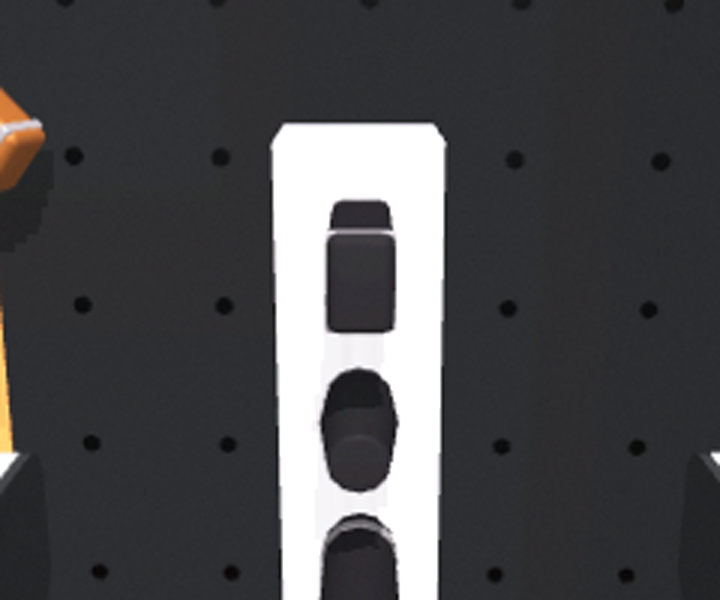

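View pics/t12.png

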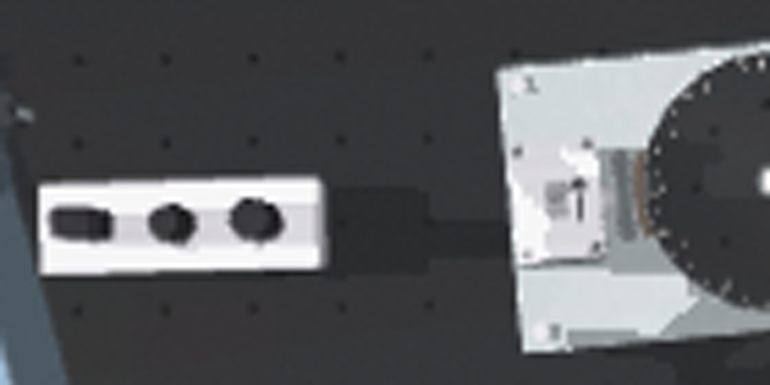

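The blade stands upright and home at (360,282) in the wrist crop, with the other drivers undisturbed. In the top crop the brown lining (642,190) now touches the rim. I'll check the handle's height, then hand in.

Run:
```python
from h import *
print([world('wrist',200+a/3,100+b/3).round(4).tolist() for a,b in [(360,280),(340,300),(380,250),(380,310)]])
c=[world('wrist',200+a/3,100+b/3,z=.1155) for a,b in [(326,232),(395,232),(327,331),(395,331)]]
print(np.mean(c,0).round(4))
ctrl.hand_in();print(ctrl.get_obs()['time_s'])
```

```text
[[0.5077, 0.2983, 0.1164], [0.5027, 0.2925, 0.1143], [0.5126, 0.3055, 0.1145], [0.5128, 0.2902, 0.115]]
[0.5079 0.2975 0.1155]
the job is handed in; nothing more can be done
the job is handed in; nothing more can be done
```

The brake is tightened, the adjuster blade is back in the rack, and I handed the job in at about 40 s of the 64 s limit.

- **Tightening:** I took the black adjuster blade from the rack's +y hole and put it through the slot into a gap between the teeth. It took four strokes and part of a fifth in the arrow's direction. The free strokes needed about 2–3 N. In the fifth the push rose and held at about 7 N. The highest reading was about 8.7 N, still well below 15 N, because I pushed a little past 7 N as a margin against spring-back.
- **After release:** The wheel sprang back about 1 mm at the blade. When I felt for the tooth again it resisted at about 4 N without turning. The last top picture shows the lining against the rim.
- **Blade in the rack:** It bottomed out with about 9 N at the same height it was taken from. The last pictures show it upright, with the handle top at about 0.115 m as before. Its centre is about 1 mm from the hole's axis, and the other drivers look undisturbed.

I could not measure the force of the shoe on the rim directly. That it is above 5 N is inferred from the push forces, the wheel holding where I left it, and the picture. None of the final checks failed or disagreed. I did not look at the dish or the slide box again at the end, though the arm never went near them.

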